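# Lock the film-strip carrier home on the light bed

### The job

The black film-strip carrier on the light panel has been swung out on its pivot screw for loading. Push its free end round until its aluminium end block meets the brass stop screw, and press it home there steadily for about half a second (about 7 N: firm, but never ramming or forcing the stop). Then turn the orange hold-down clip by its black knob fully round, so that its sprung button rides up onto the carrier's end and holds it at the stop; leave the loupe, the film reel and the carton where they are, and let go of everything.

Things in the scene. Friction and masses are not known exactly. Their poses are not given: they have to be found in the camera images.
- bed: flat A3 light panel, grey rim, white diffuser, 300 (x) x 420 (y) x 25 mm high, fixed. Origin: centre of its underside; z up. In its frame the pivot screw is at x +70, y +160 mm (8 mm shoulder through the carrier, 18 mm steel head above, top at z 39.5 mm; the carrier cannot be lifted off). The carrier, when home, lies along bed -y from that screw to within 3 degrees
- carrier: black film-strip frame, 50 wide (x -25 to +25), 8 thick, top 33 mm above desk, 0.13-0.22 kg. Origin: axis of its 9 mm pivot hole, underside; it runs from y +18 to y -250 mm, free end at -y. Slides on low-friction glides (0.15), 0.5 mm play at the screw; drag under 1 N unless pressed down. Starts 20-35 deg clockwise (from above) of home, free end nearer the robot; home, its end block touches the stop screw
- carrier_block (a point): top centre of the aluminium end block on the carrier, near its free end: 50 mm across the carrier (its full width), 36 mm along it (187 to 223 mm from the pivot), its top 55 mm above the desk; this point is on the centre line 205 mm from the pivot. Push here, on its face towards the robot, 10 to 25 mm above the panel: the stop screw faces it at 19 mm
- carrier_face (a point): middle of the end block's far face (carrier x +25 mm), 19 mm above the carrier's underside, 205 mm from the pivot: the point that meets the tip of the stop screw
- stop_block: steel block 18 (x) x 26 (y) x 28 mm high on the panel at bed x +124, y -45 mm, carrying the adjustable brass stop screw, 8 mm in diameter, along bed x, 19 mm above the panel, rigid. Its round tip points to bed -x and stands somewhere between bed x +86 and +104 mm: the setting differs each time and is not measured, so feel for it. Origin: centre of the block's foot
- clip_pivot (a point): axis of the orange clip, at the panel's top face; at x +65, y -128 mm in the bed's frame, fixed on the bed
- clip_knob (a point): top centre of the clip's black knob, an upright cylinder 14 mm in diameter, 22 mm tall, its top 58 mm above the desk, 45 mm from the clip's pivot on its tail
- clip (a joint): turn of the orange two-armed clip (bar 7 mm thick, 11 to 18 mm above the panel): 60 mm nose and, opposite, the tail with the knob. 0 = open: nose along bed -x, tail along bed +x. Grows clockwise from above to its end stop at 1.571 = closed: nose along bed +y, over the carrier's end, tail along bed -y. About 1 N at the knob, up to 8 N where the button rides up; stays where left
- clip_button: steel ball button, 12 mm in diameter, sprung (3 to 5 N) under the clip's nose, 51 mm from its pivot; hangs 1.5 mm lower than the carrier's top and rides up over the carrier's near edge at a turn of 0.8 to 1.4 rad. Origin: its lowest point
- loupe: black loupe, 38 mm in diameter, 42 mm tall, standing on the far edge of the panel: leave alone. Origin: centre of its foot
- reel: grey film reel, 92 mm in diameter, 38 mm high, lying flat on the desk beside the panel: leave alone. Origin: centre of its underside
- carton: cardboard film carton, 98 x 98 x 42 mm, on the desk: leave alone. Origin: centre of its underside

How it is judged:
On the way, in this order (a step that is already met when the one before it is completed fails the run):
1. the carrier is pressed against the stop screw with more than 3 N for 0.3 s, the clip still open (less than 0.7 rad) (contact force between carrier and stop_screw_c0 above 3 N and value of joint clip below 0.7 rad), for 0.3 s.
2. the clip is turned fully round and its button bears on the carrier (value of joint clip above 1.45 rad and contact force between clip_button and carrier above 1.5 N), for 0.2 s.
At the end, for the whole second after the job is handed in: the carrier's end block is at the stop screw's tip (gap under 2.5 mm: carrier_face within 6.5 mm in plan of the centre of the tip's 4 mm ball), the clip is closed to more than 1.45 rad with its button bearing on the carrier (more than 1.5 N), and both are at rest (all of step 2 and horizontal distance between carrier_face and stop_screw_c0 below 0.0065 m and angular speed of carrier below 0.05 rad/s and velocity of joint clip below 0.05 rad/s); the robot touches nothing.
It fails at once if the carrier is forced against the stop screw with more than 12 N (contact force between carrier and stop_screw_c0 above 12 N).
It fails at once if the loupe is moved more than 15 mm (distance of loupe from where it was at the start of the episode above 0.015 m).
It fails at once if the reel is moved more than 15 mm (distance of reel from where it was at the start of the episode above 0.015 m).
It fails at once if the carton is moved more than 15 mm (distance of carton from where it was at the start of the episode above 0.015 m).
It also fails if it takes over 64 s, if anything falls off the work surface, if the arm or the gripper's body presses on something with over 40 N, if the wrist force passes 120 N, or if a joint passes its speed limit or range.

### The arm

A 6-joint arm with a two-finger parallel gripper is mounted at the origin on the work surface. World frame = base frame: x ahead of the robot, y to its left, z up, the work surface at z = 0. Lengths are in m, angles in rad, forces in N, time in s.
With the tool pointing down it reaches from about 0.375 to 0.9 m from the base axis. Payload 3.1 kg.
Tool frame: the origin (TCP) lies at the very end of the fingers, on their centre line; the grasp point (between the pads) lies 19 mm behind it; x points along the fingers, z is the direction in which the jaws open and shut, and the axes are right-handed (so a half turn about x gives the same grasp; the last joint's range is limited). The gripper opens to 85 mm and grips with 20 to 120 N. Pads are 22 mm wide; open, the fingers measure 114 mm over their backs; the gripper's body (76 mm by 85 mm) begins 54 mm behind the grasp point. The pads swing forward as they close: fully open they stand 13 mm farther back than shut.
Start: joints at [-1.282, 0.527, 1.433, -0, 1.181, -0.178], TCP at [0.281, -0.558, 0.231] pointing down, gripper open.
Joint ranges: [-3.08, 3.08], [-0.75, 2.2], [0.22, 2.44], [-1.43, 4.57], [0, 2.65], [-2.85, 2.85]. Speed limits (rad/s): [2.79, 2.79, 3.14, 3.14, 3.14, 3.14].

### API

Orientations are given as a unit quaternion [x, y, z, w].
In Python, from station import manip, viewer, job gives the robot as it stands.
- The arm moves only by the tool move_arm, never from a script. Its argument "deltas" is one flat list of numbers, 7 for each row, row after row: the finger opening in mm, from 0 to 85.4, then the shift along the tool's x, y, z in mm, then the turn, a rotation vector about the tool's x, y, z in degrees. In form: [jaw, tx, ty, tz, rx, ry, rz, jaw, tx, ty, tz, rx, ry, rz, ...]. A call has 1 to 10 rows; each row shifts and turns the commanded pose from where the row before left it, along the tool's axes as they then stand; what a row does not reach is not made up. A row lasts 1/10 s, in which the tool goes at most 50 mm and 8.59 degrees, less where a joint would pass 70% of its speed; a pose out of reach is approached as far as the arm can. A call is refused whole if a number of a shift passes 50 or a number of a turn 8.59, either way. A call with a gripper value outside its range is refused whole. The fingers move at their own pace and stop on an object; "force" is the grip in N (left out, the last holds). Time passes only in rows, so rows that do not move let the fingers close. It gives the time, the measured TCP pose, the force and the opening at its end, in the units of the state.
- manip.sense(): the state, without advancing time (a new reading comes with each control period).
- viewer.snapshot(name): name is "side" or "top"; returns a dict with "image" (480x640x3 uint8, red, green, blue), "depth" (480x640 float32, m along the optical axis (not along the pixel's ray), 0 where there is no reading), "fovy" (degrees; the focal length in pixels is half the picture's height over the tangent of half this angle, whatever the lens; pixels are square), "cx", "cy" (the principal point, pixels), "k1" (the pictures are not rectified: a ray, as slopes to the right and down, at radius r is drawn at 1 + k1 r^2 times it, then the intrinsics apply), "R" (3x3) and "t" (3): a world point X has camera coordinates R X + t. Camera axes: x right, y down, z forward; pixel columns grow to the right and rows downward; lengths in m; the calibration is good to about 2 mm. A picture is of the moment at which its call begins.
- job.sign_off(): hands the job in, once; it reports no verdict.
The state is a dict: "t": time; "q": joint angles; "qd": joint speeds; "tau": joint torques, N m; "tcp_pos": TCP position; "tool_rot": TCP orientation; "force": force on the tool from outside, world axes, zero at the start; "ft_torque": the same for the moment, N m; "finger_gap": opening from 0.0 (shut) to 1.0 (fully open).
Only numpy, scipy, OpenCV 4.12 (cv2) and the standard library are available. Lean on these libraries where they do the work, as an engineer would, in place of code of your own. Each camera call takes 0.05 s, during which the arm holds its last target.

## Working session

There is one attempt and no reset: what is moved stays moved. The work goes in short steps, Python scripts to look and compute and a tool call to move; the robot and the scene stay as the last step left them, time stands still between calls to the robot, and variables do not carry over. Pictures are saved under pics/ and viewed, and the job is handed in when it is done.

Besides the shell and the picture viewer there is one more tool, called as a command line: name --argument value ..., lists and objects as JSON in quotes. move_arm: Moves the arm, as the interface text tells. Its arguments: {"type":"object","properties":{"deltas":{"type":"array"},"force":{"type":"number"}},"required":["deltas"]}

```bash
ls; mkdir -p pics
cat > h.py <<'E'
import numpy as np, cv2
from station import manip, viewer, job
def snap(n,f):
    s=viewer.snapshot(n); cv2.imwrite('pics/'+f,s['image'][:,:,::-1]); np.savez('pics/'+f+'.npz',**s); return s
def load(f): return dict(np.load('pics/'+f+'.npz'))
def F(s): return 240/np.tan(np.radians(float(s['fovy']))/2)
def ray(s,u,v):
    f=F(s); K=np.array([[f,0,s['cx']],[0,f,s['cy']],[0,0,1]],float)
    p=cv2.undistortPoints(np.array([[[u,v]]],float),K,np.array([float(s['k1']),0,0,0]))[0,0]
    R=s['R'];return -R.T@s['t'], R.T@np.array([p[0],p[1],1])
def onz(s,u,v,z):
    o,d=ray(s,u,v); return o+d*(z-o[2])/d[2]
def proj(s,X):
    f=F(s); c=s['R']@np.asarray(X)+s['t']; x,y=c[0]/c[2],c[1]/c[2]; k=1+float(s['k1'])*(x*x+y*y)
    return f*x*k+s['cx'], f*y*k+s['cy']
E
python3 - <<'E'
from h import *
for n in('top','side'):
    s=snap(n,n+'0.png'); print(n,s['fovy'],s['cx'],s['cy'],s['k1'],-s['R'].T@s['t'])
print(manip.sense())
E
```

```text
pics
top 52.10896324796498 323.6431988997957 249.34152507312098 -0.015780401954115227 [0.41210887 0.02517514 1.01988234]
side 48.940199566252446 318.1856897066113 235.83768245213696 -0.1029302340685493 [0.46611643 0.76445066 0.68699031]
{'t': 0.1, 'q': array([-1.28247793e+00,  5.28385273e-01,  1.43379627e+00, -5.82458893e-06,
        1.18137507e+00, -1.78474742e-01]), 'qd': array([-0.00249187, -0.00350147, -0.00404825, -0.00096003,  0.00088545,
       -0.00061902]), 'tau': array([-7.53248678e-04, -4.43306959e+01, -1.78585786e+01, -2.26548000e-04,
        3.91772075e-03, -1.81081373e-05]), 'tcp_pos': array([ 0.28111721, -0.55748398,  0.23041701]), 'tool_rot': array([ 0.37126259,  0.60260348, -0.37033883,  0.60156653]), 'force': array([-0.66577141,  0.5725407 ,  0.25472888]), 'ft_torque': array([ 0.01418623,  0.00047693, -0.01240571]), 'finger_gap': 0.9989768184949955}
```

View pics/top0.png

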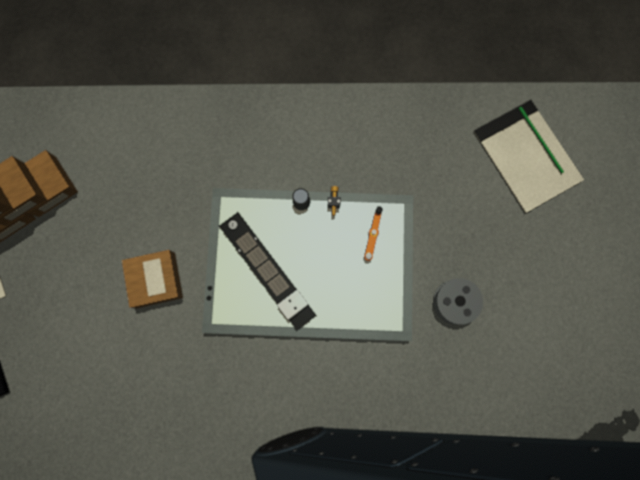

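View pics/side0.png

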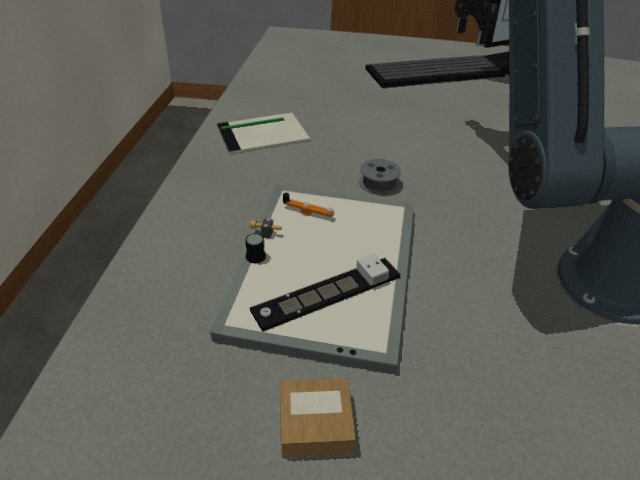

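The top view shows the carrier running from its pivot (233,224) to its end block (293,305). The stop screw is at (334,203), the clip at (372,235) with its knob at (378,211), the loupe at (301,200), the reel at (459,302) and the carton at (152,279).

Run:
```python
from h import *
for n,(a,b,c,d) in {'top':(195,180,225,170),'side':(210,170,220,180)}.items():
    s=load(n+'0.png'); im=s['image'][b:b+d,a:a+c,::-1]
    cv2.imwrite(f'pics/{n}z.png',cv2.resize(im,None,fx=3.5,fy=3.3,interpolation=cv2.INTER_CUBIC))
s=load('top0.png'); im=s['image'].astype(int)
hsv=cv2.cvtColor(s['image'],cv2.COLOR_RGB2HSV)
# orange clip
m=((hsv[...,0]>5)&(hsv[...,0]<18)&(hsv[...,1]>170)).astype(np.uint8); m[:, :350]=0;m[:,400:]=0;m[:190]=0;m[280:]=0
v,u=np.nonzero(m); print('orange',len(u),u.mean(),v.mean(),cv2.minAreaRect(np.c_[u,v].astype(np.float32)))
# diffuser
w=(im.min(2)>150).astype(np.uint8)
n,l,st,ce=cv2.connectedComponentsWithStats(w)
i=1+np.argmax(st[1:,4]); print(st[i])
c=max(cv2.findContours((l==i).astype(np.uint8),0,1)[0],key=cv2.contourArea)
print(cv2.approxPolyDP(cv2.convexHull(c),4,True).reshape(-1,2).tolist())
for p in [(233,224),(372,235),(378,211),(293,305),(334,203)]:
    print(p,onz(s,*p,.04).round(4))
```

```text
orange 170 372.95882352941175 233.81176470588235 ((373.2529296875, 232.61175537109375), (5.531727313995361, 38.83055877685547), 12.528807640075684)
[  213   197   191   134 19722]
[[221, 198], [403, 204], [401, 330], [213, 322]]
(233, 224) [0.6243 0.208  0.04  ]
(372, 235) [ 0.5993 -0.075   0.04  ]
(378, 211) [ 0.6492 -0.0884  0.04  ]
(293, 305) [0.459  0.0853 0.04  ]
(334, 203) [0.6668 0.0015 0.04  ]
```

View pics/topz.png

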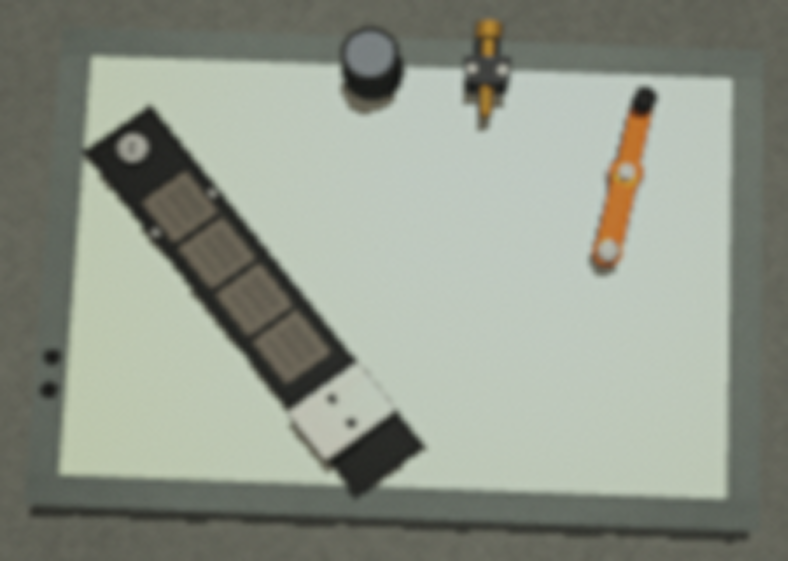

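View pics/sidez.png

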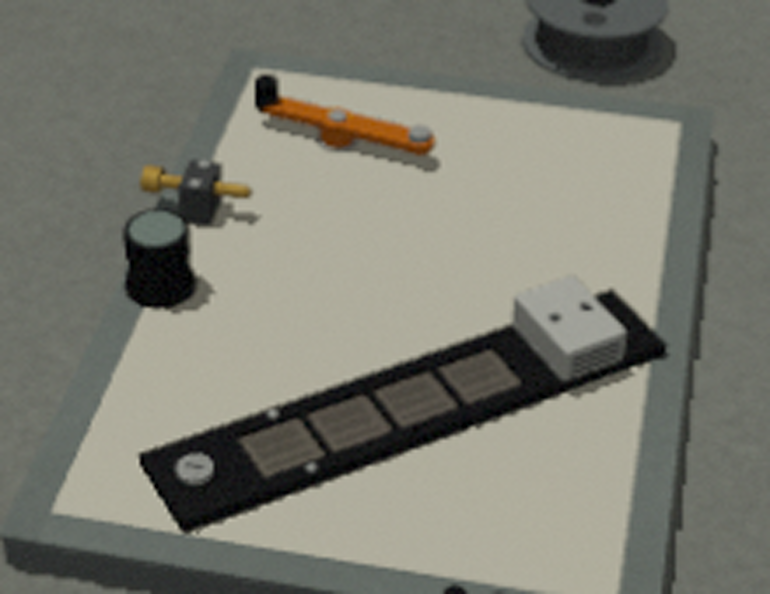

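Run:
```python
from h import *
T=load('top0.png');S=load('side0.png')
t=lambda x,y:(195+x/3.5-.36,180+y/3.3-.35); q=lambda x,y:(210+x/3.5-.36,170+y/3.3-.35)
P={}
for n,a,b,z in [('pivot',(132,148),(194,468),.0395),('clippiv',(626,172),(337,117),.045),('knob',(645,97),(266,80),.058),('nosebtn',(607,249),(420,133),.045),('tip',(483,125),(250,190),.044),
  ('blk far-in',(357,362),(515,293),.055),('loupe',(371,52),(157,230),.067),('blk1',(396,410),(573,277),.055),('blk2',(328,462),(625,335),.055),('blk3',(290,408),(570,348),.055),
  ('brass head',(489,25),(150,178),.044)]:
    A=onz(T,*t(*a),z);B=onz(S,*q(*b),z);P[n]=(A+B)/2
    print(n,A.round(4),B.round(4))
for k in (0,1):
  pass
# bed fit, top & avg
for src in ('avg',):
  pv,cp=P['pivot'][:2],P['clippiv'][:2]
  bd=np.array([65,-128])-np.array([70,160]); wd=cp-pv
  print('len',np.hypot(*bd),np.hypot(*wd)*1000)
  th=np.arctan2(wd[1],wd[0])-np.arctan2(bd[1],bd[0]); R=np.array([[np.cos(th),-np.sin(th)],[np.sin(th),np.cos(th)]])
  o=(pv+cp)/2-R@np.array([.0675,.016]); print('th',np.degrees(th),'o',o)
  inv=lambda w:(R.T@(w[:2]-o)).round(4)
  for k in P: print(k,'bed',inv(P[k]))
s=S
np.savez('bed.npz',th=th,o=o,R=R)
```

```text
pivot [0.6234 0.2094 0.0395] [0.6222 0.213  0.0395]
clippiv [ 0.605  -0.0776  0.045 ] [ 0.6037 -0.0726  0.045 ]
knob [ 0.6489 -0.0883  0.058 ] [ 0.6477 -0.0853  0.058 ]
nosebtn [ 0.5573 -0.0656  0.045 ] [ 0.5545 -0.0653  0.045 ]
tip [0.6353 0.0047 0.044 ] [0.6389 0.0037 0.044 ]
blk far-in [0.4889 0.0773 0.055 ] [0.4871 0.0778 0.055 ]
loupe [0.6759 0.0688 0.067 ] [0.6727 0.0728 0.067 ]
blk1 [0.4603 0.0554 0.055 ] [0.4591 0.06   0.055 ]
blk2 [0.43   0.0933 0.055 ] [0.4304 0.1006 0.055 ]
blk3 [0.4619 0.1147 0.055 ] [0.4566 0.1149 0.055 ]
brass head [6.991e-01 5.000e-04 4.400e-02] [0.6953 0.0026 0.044 ]
len 288.0433995077825 286.8919959541013
th -2.7021435898784802 o [0.54539631 0.05525298]
pivot bed [0.07   0.1594]
clippiv bed [ 0.065  -0.1274]
knob bed [ 0.1095 -0.1371]
nosebtn bed [ 0.0162 -0.1201]
tip bed [ 0.094  -0.0467]
blk far-in bed [-0.0584  0.0196]
loupe bed [0.128  0.0216]
blk1 bed [-0.0858 -0.0016]
blk2 bed [-0.117   0.0362]
blk3 bed [-0.0889  0.0554]
brass head bed [ 0.1542 -0.0465]
```

```bash
cat >> h.py <<'E'
from scipy.spatial.transform import Rotation as Ro
try:
    b=np.load('bed.npz'); BR=b['R']; BO=b['o']; TH=float(b['th'])
except Exception: pass
def w2b(p): return BR.T@(np.asarray(p)[:2]-BO)
def b2w(p): return BO+BR@np.asarray(p)
PV=np.array([.07,.16])
def carr(ang,p):  # carrier frame->world, ang carrier yaw in bed (rad)
    c,s=np.cos(ang),np.sin(ang); return b2w(PV+np.array([[c,-s],[s,c]])@np.asarray(p))
def st():
    s=manip.sense(); R=Ro.from_quat(s['tool_rot']).as_matrix()
    yaw=np.degrees(np.arctan2(R[1,2],R[0,2])) # world yaw of tool z
    return s,R,yaw
def go(target,yawz):
    s,R,yaw=st(); d=R.T@(np.asarray(target)-s['tcp_pos'])*1000
    dy=(yawz-yaw+90)%180-90   # about world z
    print('tcp',s['tcp_pos'].round(4),'yaw',round(yaw,1),'tool shift mm',d.round(1),'world turn',round(dy,1),'-> tool rx',round(-dy,1),'q',s['q'].round(2),'F',s['force'].round(2), 't',round(s['t'],2))
    print(R.round(2).tolist())
E
python3 - <<'E'
from h import *
a=-np.arctan2(157.5,132.5); print(np.degrees(a))
p=carr(a,[-.070,-.205]);print(p, w2b(p), 'carrier y yaw',np.degrees(a)+90+np.degrees(TH))
go([*p,.14],np.degrees(a+TH)+90)
E
```

```text
-49.927109947649015
[0.41745503 0.14297685] [-0.13193466  0.08159469] carrier y yaw 37.3707464624725
tcp [ 0.2811 -0.5575  0.2304] yaw -63.3 tool shift mm [  91.7  436.9 -564. ] world turn -79.4 -> tool rx 79.4 q [-1.28  0.53  1.43 -0.    1.18 -0.18] F [-0.67  0.57  0.25] t 0.1
[[-0.0, 0.89, 0.45], [0.0, 0.45, -0.89], [-1.0, 0.0, -0.0]]
```

move_arm --deltas '[0, 0, 36, -20, 0, 0, 0, 0, 0, 36, -20, 0, 0, 0, 0, 0, 36, -20, 0, 0, 0, 0, 0, 36, -20, 0, 0, 0, 0, 0, 36, -20, 0, 0, 0, 0, 0, 36, -20, 0, 0, 0, 0, 0, 36, -20, 0, 0, 0, 0, 0, 36, -20, 0, 0, 0, 0, 0, 36, -20, 0, 0, 0, 0, 0, 36, -20, 0, 0, 0]'

```text
t: 1.1
tcp_pos: [0.5133, -0.2158, 0.231]
tool_rot: [0.371, 0.602, -0.371, 0.602]
force: [1.3, -0.4, 0.3]
finger_gap: -0.003
```

move_arm --deltas '[0, 0, 8, -36, 0, 0, 0, 0, 0, 8, -36, 0, 0, 0, 0, 0, 8, -36, 0, 0, 0, 0, 0, 8, -36, 0, 0, 0, 0, 0, 8, -36, 0, 0, 0, 0, 0, 8, -36, 0, 0, 0, 0, 0, 8, -36, 0, 0, 0, 0, 0, 8, -36, 0, 0, 0, 0, 0, 8, -36, 0, 0, 0, 0, 0, 8, -36, 0, 0, 0]'

```text
t: 2.1
tcp_pos: [0.4214, 0.1414, 0.2312]
tool_rot: [0.371, 0.602, -0.371, 0.602]
force: [0.6, 0.5, -0.6]
finger_gap: 0.003
```

move_arm --deltas '[0, 0, 0, 0, -8, 0, 0, 0, 0, 0, 0, -8, 0, 0, 0, 0, 0, 0, -8, 0, 0, 0, 0, 0, 0, -8, 0, 0, 0, 0, 0, 0, -8, 0, 0, 0, 0, 0, 0, -8, 0, 0, 0, 0, 0, 0, -8, 0, 0, 0, 0, 0, 0, -8, 0, 0, 0, 0, 0, 0, -8, 0, 0, 0, 0, 0, 0, -8, 0, 0]'

```text
t: 3.1
tcp_pos: [0.4219, 0.14, 0.231]
tool_rot: [-0.105, 0.7, 0.105, 0.699]
force: [-0.2, 1.1, -0.7]
finger_gap: -0.002
```

Run:
```python
from h import *
a=-np.radians(49.9)
p=carr(a,[-.070,-.205])
go([*p,.14],np.degrees(a+TH)+90)
```

```text
tcp [0.4219 0.14   0.231 ] yaw 17.1 tool shift mm [91.   4.  -3.3] world turn 20.3 -> tool rx -20.3 q [ 0.07  0.29  1.87  0.    0.99 -0.23] F [-0.17  1.07 -0.73] t 3.1
[[-0.0, -0.29, 0.96], [-0.0, 0.96, 0.29], [-1.0, 0.0, -0.0]]
```

move_arm --deltas '[0, 30, 0, 0, -7, 0, 0, 0, 30, 0, 0, -7, 0, 0, 0, 30, 0, 0, -6, 0, 0, 0, 30, 0, 0, 0, 0, 0, 0, 30, 0, 0, 0, 0, 0, 0, 20, 0, 0, 0, 0, 0, 0, 15, 0, 0, 0, 0, 0, 0, 7, 0, 0, 0, 0, 0]'

```text
t: 3.9
tcp_pos: [0.4215, 0.1399, 0.0379]
tool_rot: [-0.223, 0.672, 0.223, 0.67]
force: [-0.1, 0.6, 0.8]
finger_gap: -0.002
```

Run:
```python
from h import *
a=-np.radians(49.9)
p=carr(a,[-.040,-.205])
go([*p,.039],np.degrees(a+TH)+90)
for n in('top','side'):
    s=snap(n,n+'1.png'); b,c=(180,200) if n=='top' else (170,210)
    im=s['image'][b:b+180,c:c+240,::-1]; cv2.imwrite(f'pics/{n}1z.png',cv2.resize(im,None,fx=3.3,fy=3.3,interpolation=cv2.INTER_CUBIC))
```

```text
tcp [0.4215 0.1399 0.0379] yaw 36.7 tool shift mm [ -1.2 -25.2  -1.1] world turn 0.7 -> tool rx -0.7 q [ 0.07  0.67  2.03  0.    0.45 -0.57] F [-0.09  0.56  0.81] t 3.9
[[-0.0, -0.6, 0.8], [-0.0, 0.8, 0.6], [-1.0, 0.0, -0.0]]
```

View pics/top1z.png

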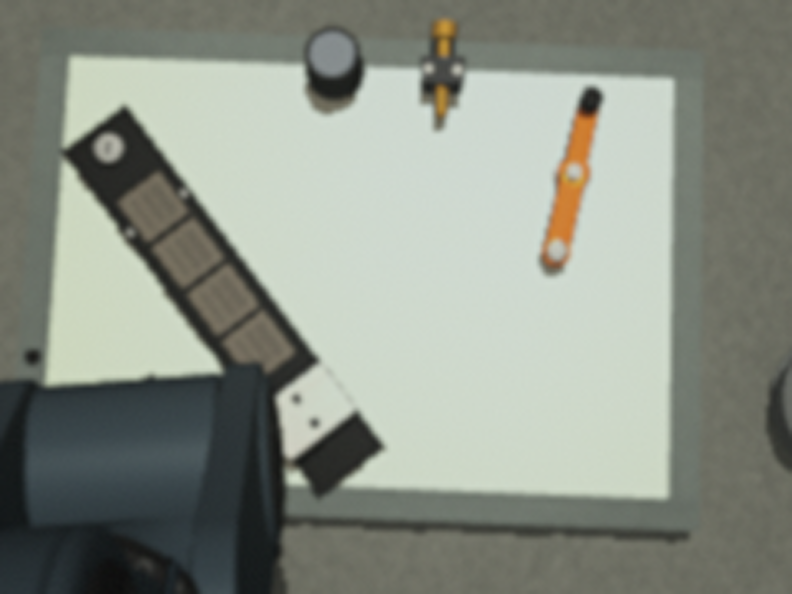

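View pics/side1z.png

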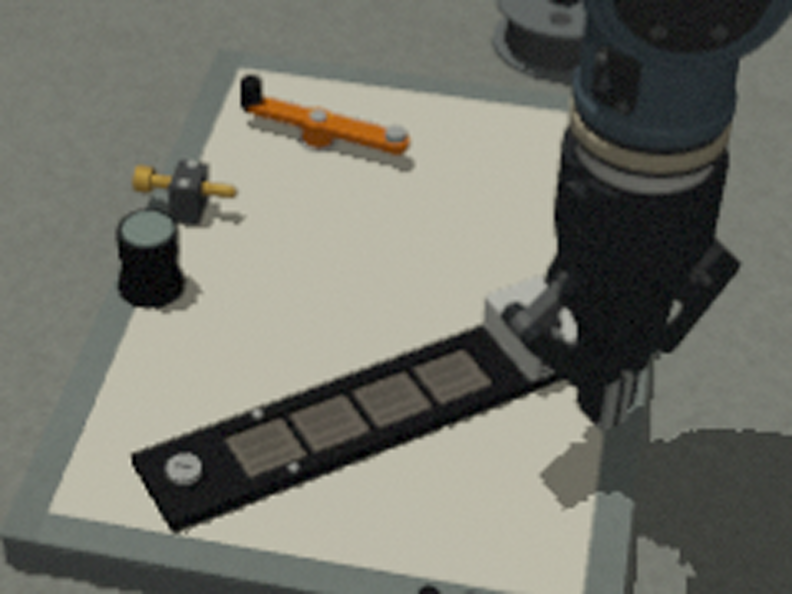

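The fingers are behind the block: the tip is at zoomed side pixel (625,410) and the block's near face at (560,350). I'll close up, then follow the arc.

move_arm --deltas '[0, 0, -8, -1, 0, 0, 0, 0, 0, -8, 0, 0, 0, 0, 0, 0, -7, 0, 0, 0, 0, 0, 0, -3, 0, 0, 0, 0, 0, 0, -2, 0, 0, 0, 0, 0, 0, -2, 0, 0, 0, 0, 0, 0, -2, 0, 0, 0, 0, 0, 0, -3.6, -0.6, -1, 0, 0, 0, 0, -3.6, -0.6, -1, 0, 0, 0, 0, -3.6, -0.6, -1, 0, 0]'

```text
t: 5.0
tcp_pos: [0.4457, 0.104, 0.0393]
tool_rot: [-0.241, 0.665, 0.241, 0.665]
force: [-0.1, -0.3, 0.1]
finger_gap: -0.007
```

Run:
```python
from h import *
a=-np.radians(46.9)
p=carr(a,[-.036,-.205])
go([*p,.039],np.degrees(a+TH)+90)
for n in('top','side'):
    s=snap(n,n+'2.png'); b,c=(180,200) if n=='top' else (170,210)
    im=s['image'][b:b+180,c:c+240,::-1]; cv2.imwrite(f'pics/{n}2z.png',cv2.resize(im,None,fx=3.3,fy=3.3,interpolation=cv2.INTER_CUBIC))
```

```text
tcp [0.4457 0.104  0.0393] yaw 39.8 tool shift mm [ 0.3  3.3 -0.3] world turn 0.6 -> tool rx -0.6 q [-0.02  0.67  1.99  0.    0.48 -0.71] F [-0.08 -0.34  0.11] t 5.0
[[-0.0, -0.64, 0.77], [0.0, 0.77, 0.64], [-1.0, 0.0, -0.0]]
```

View pics/side2z.png

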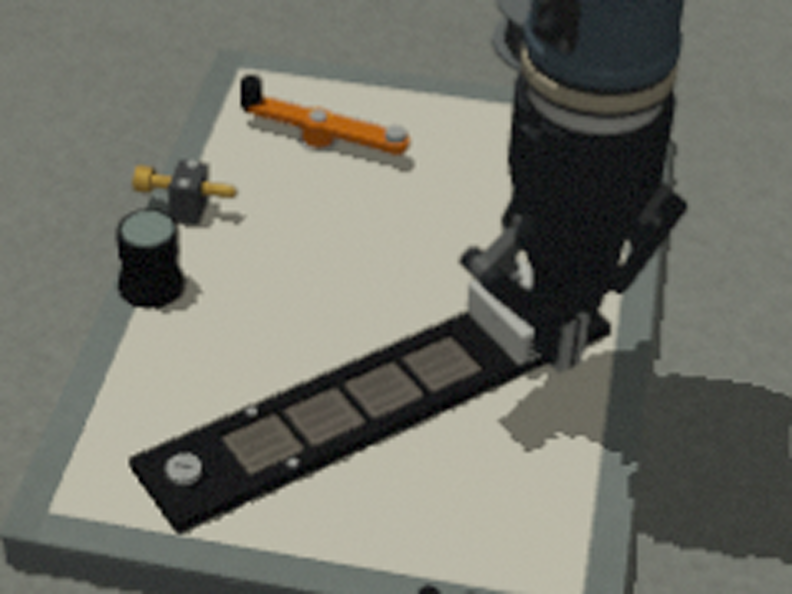

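The carrier is moving with the fingers flat on the block.

move_arm --deltas '[0, 0, -7.2, -1.1, -2, 0, 0, 0, 0, -7.2, -1.1, -2, 0, 0, 0, 0, -7.2, -1.1, -2, 0, 0, 0, 0, -7.2, -1.1, -2, 0, 0, 0, 0, -7.2, -1.1, -2, 0, 0, 0, 0, -7.2, -1.1, -2, 0, 0, 0, 0, -7.2, -1.1, -2, 0, 0, 0, 0, -7.2, -1.1, -2, 0, 0, 0, 0, -7.2, -1.1, -2, 0, 0, 0, 0, -7.2, -1.1, -2, 0, 0]'

```text
t: 6.1
tcp_pos: [0.4924, 0.0485, 0.0392]
tool_rot: [-0.353, 0.613, 0.353, 0.613]
force: [0.6, 0.5, 0.1]
finger_gap: -0.001
```

move_arm --deltas '[0, 0, -7.2, -1.1, -2, 0, 0, 0, 0, -7.2, -1.1, -2, 0, 0, 0, 0, -7.2, -1.1, -2, 0, 0, 0, 0, -7.2, -1.1, -2, 0, 0, 0, 0, -7.2, -1.1, -2, 0, 0, 0, 0, -5.4, -0.9, -1.5, 0, 0, 0, 0, -3.6, -0.6, -1, 0, 0, 0, 0, -3.6, -0.6, -1, 0, 0, 0, 0, -3.6, -0.6, -1, 0, 0]'

```text
t: 7.0
tcp_pos: [0.5366, 0.0201, 0.0392]
tool_rot: [-0.427, 0.564, 0.427, 0.563]
force: [-0.4, 0.0, -1.4]
finger_gap: 0.004
```

Run:
```python
from h import *
a=-np.radians(10)
p=carr(a,[-.036,-.205])
go([*p,.039],np.degrees(a+TH)+90)
for n in('top','side'):
    s=snap(n,n+'3.png'); b,c=(180,200) if n=='top' else (170,210)
    im=s['image'][b:b+180,c:c+240,::-1]; cv2.imwrite(f'pics/{n}3z.png',cv2.resize(im,None,fx=3.3,fy=3.3,interpolation=cv2.INTER_CUBIC))
```

```text
tcp [0.5366 0.0201 0.0392] yaw 74.3 tool shift mm [ 0.2 -6.   1.2] world turn 3.0 -> tool rx -3.0 q [-0.17  0.71  1.79  0.    0.64 -1.47] F [-0.45  0.03 -1.37] t 7.0
[[-0.0, -0.96, 0.27], [0.0, 0.27, 0.96], [-1.0, 0.0, -0.0]]
```

View pics/side3z.png

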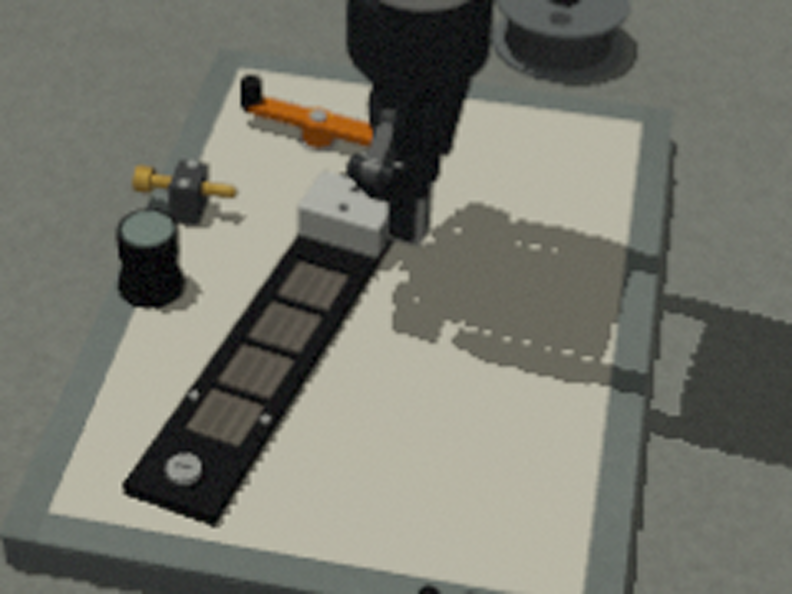

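View pics/top3z.png

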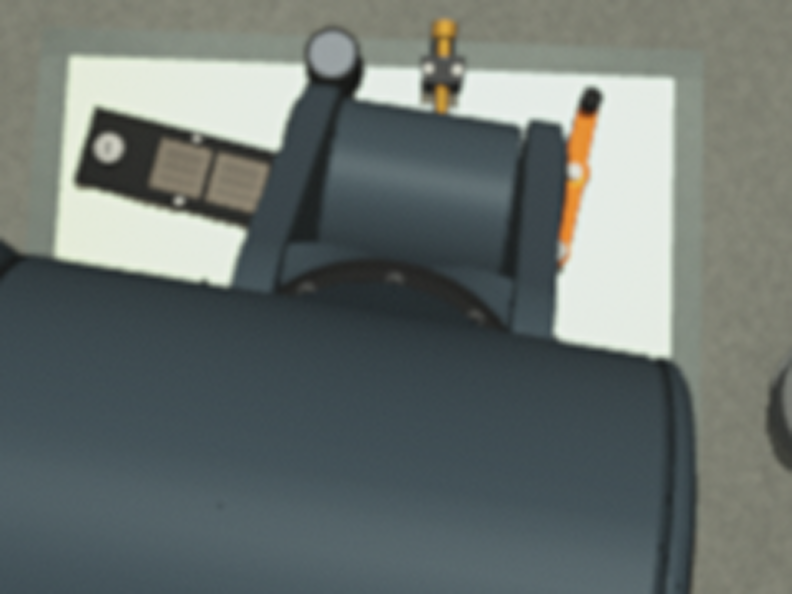

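move_arm --deltas '[0, 0, -5.4, -0.9, -1.5, 0, 0, 0, 0, -5.4, -0.9, -1.5, 0, 0, 0, 0, -5.4, -0.9, -1.5, 0, 0, 0, 0, -3.6, -0.6, -1, 0, 0, 0, 0, -1.8, -0.3, -0.5, 0, 0, 0, 0, -1, -0.1, -0.3, 0, 0]'

```text
t: 7.7
tcp_pos: [0.5579, 0.0112, 0.0393]
tool_rot: [-0.457, 0.539, 0.457, 0.539]
force: [-0.5, -0.1, 0.5]
finger_gap: 0.001
```

Run:
```python
from h import *
s,R,y=st(); print(w2b(s['tcp_pos']),y-np.degrees(TH)-90, s['force'])
for n in('side',):
    s=snap(n,n+'4.png'); b,c=(170,210)
    im=s['image'][b:b+180,c:c+240,::-1]; cv2.imwrite(f'pics/{n}4z.png',cv2.resize(im,None,fx=3.3,fy=3.3,interpolation=cv2.INTER_CUBIC))
```

```text
[ 0.01458582 -0.04339319] -6.727297654556764 [-0.47711736 -0.05625173  0.51899449]
```

View pics/side4z.png

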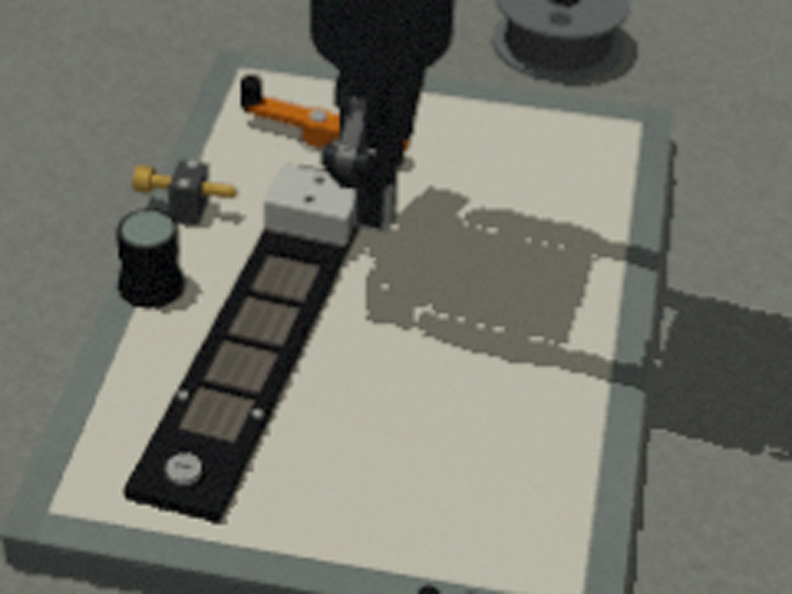

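move_arm --deltas '[0, 0, -1.5, -0.2, -0.4, 0, 0, 0, 0, -1.5, -0.2, -0.4, 0, 0, 0, 0, -1.5, -0.2, -0.4, 0, 0, 0, 0, -1.5, -0.2, -0.4, 0, 0, 0, 0, -1, -0.1, -0.3, 0, 0, 0, 0, -1, -0.1, -0.3, 0, 0]'

```text
t: 8.35
tcp_pos: [0.5656, 0.0091, 0.0393]
tool_rot: [-0.467, 0.531, 0.468, 0.53]
force: [-0.3, 0.4, -0.2]
finger_gap: -0.003
```

move_arm --deltas '[0, 0, -0.8, -0.1, -0.2, 0, 0, 0, 0, -0.8, -0.1, -0.2, 0, 0]'

```text
t: 8.55
tcp_pos: [0.5672, 0.0087, 0.0393]
tool_rot: [-0.469, 0.529, 0.469, 0.529]
force: [0.9, -0.4, -0.8]
finger_gap: 0.001
```

```bash
cat > c.py <<'E'
from h import *
s,R,y=st(); print('bed mm',(w2b(s['tcp_pos'])*1000).round(2),'rel yaw',round(y-np.degrees(TH)-90,2),'F bed',(BR.T@s['force'][:2]).round(2),s['force'][2].round(2),'t',round(s['t'],2), 'tau',s['tau'].round(2))
E
python3 c.py
```

```text
bed mm [ 23.93 -45.46] rel yaw -4.14 F bed [ 0.94 -0.33] -0.81 t 8.55 tau [-1.00e-02 -4.44e+01 -9.29e+00  1.00e-02 -1.10e-01  2.00e-02]
```

move_arm --deltas '[0, 0, -0.7, -0.1, -0.2, 0, 0, 0, 0, -0.7, -0.1, -0.2, 0, 0]'

```text
t: 8.75
tcp_pos: [0.5685, 0.0084, 0.0393]
tool_rot: [-0.471, 0.527, 0.471, 0.527]
force: [-0.6, -0.3, -0.4]
finger_gap: 0.001
```

move_arm --deltas '[0, 0, -0.7, -0.1, -0.2, 0, 0, 0, 0, -0.7, -0.1, -0.2, 0, 0]'

```text
t: 8.95
tcp_pos: [0.5699, 0.008, 0.0393]
tool_rot: [-0.473, 0.526, 0.473, 0.526]
force: [-0.6, 0.1, -0.0]
finger_gap: 0.003
```

move_arm --deltas '[0, 0, -0.7, -0.1, -0.2, 0, 0, 0, 0, -0.7, -0.1, -0.2, 0, 0]'

```text
t: 9.15
tcp_pos: [0.5713, 0.0077, 0.0393]
tool_rot: [-0.475, 0.524, 0.475, 0.524]
force: [-0.6, -0.1, 0.1]
finger_gap: 0.001
```

```bash
python3 c.py
```

```text
bed mm [ 28.12 -46.3 ] rel yaw -2.93 F bed [-0.6  -0.15] 0.09 t 9.15 tau [ 0.000e+00 -4.471e+01 -9.440e+00  1.000e-02 -1.000e-01  3.000e-02]
```

move_arm --deltas '[0, 0, -0.5, -0.1, -0.1, 0, 0, 0, 0, -0.5, -0.1, -0.2, 0, 0]'

```text
t: 9.35
tcp_pos: [0.5723, 0.0074, 0.0393]
tool_rot: [-0.476, 0.523, 0.476, 0.523]
force: [0.7, -0.4, -0.8]
finger_gap: -0.003
```

Run:
```python
from h import *
s=snap('side','side5.png'); b,c=(200,250)
im=s['image'][b:b+80,c:c+110,::-1]; cv2.imwrite('pics/side5z.png',cv2.resize(im,None,fx=7,fy=7,interpolation=cv2.INTER_CUBIC))
```

```text
(no output)
```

View pics/side5z.png

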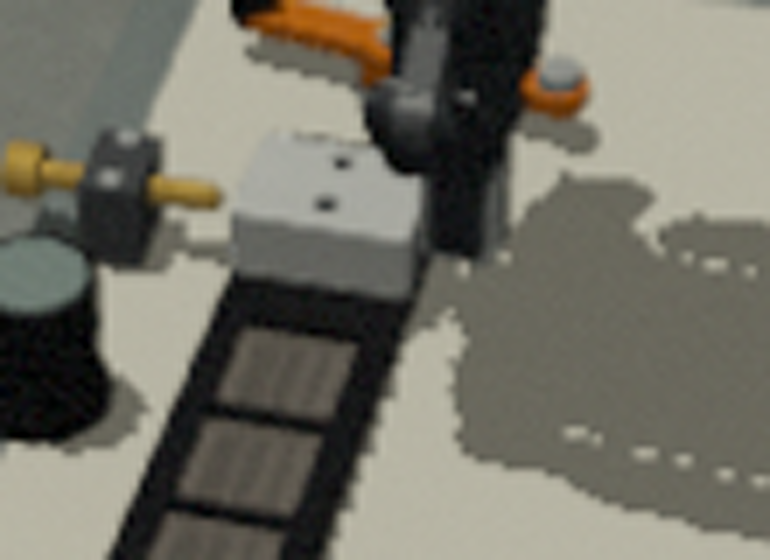

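The brass tip, at zoomed (222,193), is about 2.5 px (roughly 4–5 mm) short of the block face at about (238,195).

move_arm --deltas '[0, 0, -0.5, -0.1, -0.1, 0, 0, 0, 0, -0.5, -0.1, -0.2, 0, 0]'

```text
t: 9.6
tcp_pos: [0.5732, 0.0071, 0.0393]
tool_rot: [-0.477, 0.522, 0.478, 0.521]
force: [-1.1, 0.1, 1.1]
finger_gap: 0.001
```

move_arm --deltas '[0, 0, -0.4, -0.1, -0.1, 0, 0, 0, 0, -0.4, 0, -0.1, 0, 0]'

```text
t: 9.8
tcp_pos: [0.574, 0.0069, 0.0393]
tool_rot: [-0.478, 0.521, 0.478, 0.521]
force: [0.1, -0.0, 0.0]
finger_gap: -0.0
```

move_arm --deltas '[0, 0, -0.3, 0, -0.1, 0, 0, 0, 0, -0.3, 0, -0.1, 0, 0]'

```text
t: 10.0
tcp_pos: [0.5746, 0.0069, 0.0393]
tool_rot: [-0.479, 0.52, 0.479, 0.52]
force: [-0.4, 0.3, -1.3]
finger_gap: 0.003
```

move_arm --deltas '[0, 0, -0.3, 0, -0.1, 0, 0, 0, 0, -0.3, 0, -0.1, 0, 0]'

```text
t: 10.2
tcp_pos: [0.5752, 0.0068, 0.0393]
tool_rot: [-0.48, 0.519, 0.48, 0.519]
force: [-1.0, -0.9, -0.5]
finger_gap: 0.002
```

move_arm --deltas '[0, 0, -0.2, 0, -0.1, 0, 0, 0, 0, -0.2, 0, 0, 0, 0]'

```text
t: 10.4
tcp_pos: [0.5756, 0.0068, 0.0393]
tool_rot: [-0.481, 0.519, 0.481, 0.519]
force: [-0.9, -0.4, 0.2]
finger_gap: -0.001
```

move_arm --deltas '[0, 0, -0.2, 0, -0.1, 0, 0, 0, 0, -0.2, 0, 0, 0, 0]'

```text
t: 10.6
tcp_pos: [0.576, 0.0068, 0.0393]
tool_rot: [-0.481, 0.518, 0.481, 0.518]
force: [-0.8, -0.1, 0.8]
finger_gap: 0.001
```

move_arm --deltas '[0, 0, -0.2, 0, -0.1, 0, 0, 0, 0, -0.2, 0, 0, 0, 0]'

```text
t: 10.8
tcp_pos: [0.5764, 0.0068, 0.0393]
tool_rot: [-0.482, 0.518, 0.482, 0.518]
force: [-0.2, -0.2, 0.4]
finger_gap: -0.002
```

```bash
python3 c.py
python3 - <<'E'
from h import *
s=snap('side','side6.png'); b,c=(200,250)
im=s['image'][b:b+80,c:c+110,::-1]; cv2.imwrite('pics/side6z.png',cv2.resize(im,None,fx=7,fy=7,interpolation=cv2.INTER_CUBIC))
E
```

```text
bed mm [ 33.21 -46.99] rel yaw -1.45 F bed [-0.19 -0.16] 0.42 t 10.8 tau [ 8.000e-02 -4.486e+01 -9.650e+00  4.000e-02 -1.200e-01 -1.000e-02]
```

View pics/side6z.png

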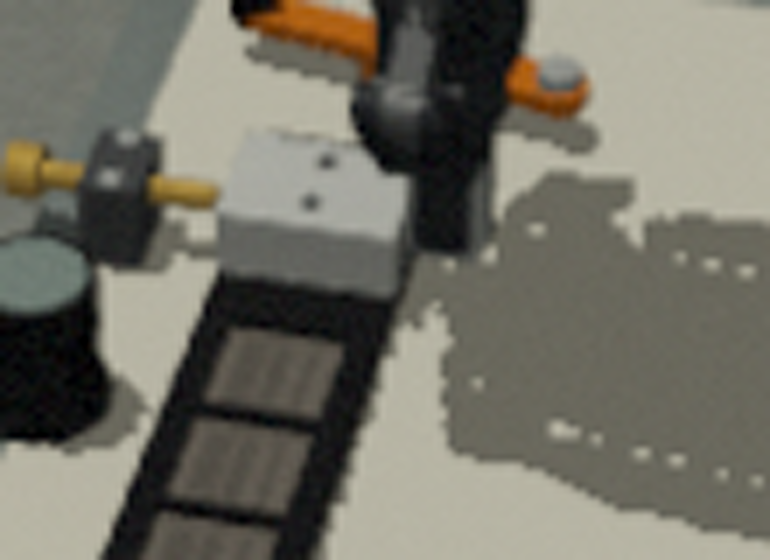

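The block face at (220,195) is nearly at the tip, so I'll feel with small steps.

move_arm --deltas '[0, 0, -0.2, 0, 0, 0, 0, 0, 0, -0.1, 0, 0, 0, 0]'

```text
t: 11.05
tcp_pos: [0.5767, 0.0067, 0.0393]
tool_rot: [-0.482, 0.518, 0.482, 0.518]
force: [0.0, -0.4, -0.2]
finger_gap: -0.001
```

move_arm --deltas '[0, 0, -0.2, 0, 0, 0, 0, 0, 0, -0.1, 0, 0, 0, 0]'

```text
t: 11.25
tcp_pos: [0.577, 0.0067, 0.0393]
tool_rot: [-0.482, 0.518, 0.482, 0.518]
force: [-0.2, -1.0, 1.0]
finger_gap: 0.002
```

```bash
python3 c.py
```

```text
bed mm [ 33.84 -47.  ] rel yaw -1.45 F bed [-0.14 -1.03] 0.98 t 11.25 tau [ 7.00e-02 -4.49e+01 -9.67e+00  4.00e-02 -1.20e-01  0.00e+00]
```

move_arm --deltas '[0, 0, -0.2, 0, 0, 0, 0, 0, 0, -0.1, 0, 0, 0, 0]'

```text
t: 11.45
tcp_pos: [0.5773, 0.0067, 0.0393]
tool_rot: [-0.482, 0.518, 0.482, 0.518]
force: [-1.2, 0.8, 0.6]
finger_gap: 0.004
```

move_arm --deltas '[0, 0, -0.2, 0, 0, 0, 0, 0, 0, -0.1, 0, 0, 0, 0]'

```text
t: 11.65
tcp_pos: [0.5776, 0.0067, 0.0393]
tool_rot: [-0.482, 0.518, 0.482, 0.518]
force: [-0.6, -0.3, 0.8]
finger_gap: -0.003
```

move_arm --deltas '[0, 0, -0.2, 0, 0, 0, 0, 0, 0, -0.1, 0, 0, 0, 0]'

```text
t: 11.85
tcp_pos: [0.5779, 0.0066, 0.0393]
tool_rot: [-0.482, 0.518, 0.482, 0.518]
force: [1.0, -0.6, -0.1]
finger_gap: 0.0
```

move_arm --deltas '[0, 0, -0.2, 0, 0, 0, 0, 0, 0, -0.1, 0, 0, 0, 0]'

```text
t: 12.05
tcp_pos: [0.5782, 0.0066, 0.0393]
tool_rot: [-0.482, 0.518, 0.482, 0.518]
force: [0.5, -1.7, -0.1]
finger_gap: -0.004
```

move_arm --deltas '[0, 0, -0.2, 0, 0, 0, 0, 0, 0, -0.1, 0, 0, 0, 0]'

```text
t: 12.25
tcp_pos: [0.5785, 0.0066, 0.0393]
tool_rot: [-0.482, 0.518, 0.482, 0.518]
force: [-0.7, -0.5, 0.8]
finger_gap: -0.0
```

move_arm --deltas '[0, 0, -0.2, 0, 0, 0, 0, 0, 0, -0.1, 0, 0, 0, 0]'

```text
t: 12.45
tcp_pos: [0.5785, 0.0066, 0.0393]
tool_rot: [-0.481, 0.518, 0.482, 0.518]
force: [-0.3, -0.5, 0.9]
finger_gap: -0.003
```

```bash
python3 c.py
python3 - <<'E'
from h import *
s=snap('side','side7.png'); b,c=(200,250)
im=s['image'][b:b+80,c:c+110,::-1]; cv2.imwrite('pics/side7z.png',cv2.resize(im,None,fx=7,fy=7,interpolation=cv2.INTER_CUBIC))
E
```

```text
bed mm [ 35.41 -47.08] rel yaw -1.45 F bed [-0.29 -0.5 ] 0.89 t 12.45 tau [  0.25 -44.87 -10.     0.11  -0.25  -0.  ]
```

View pics/side7z.png

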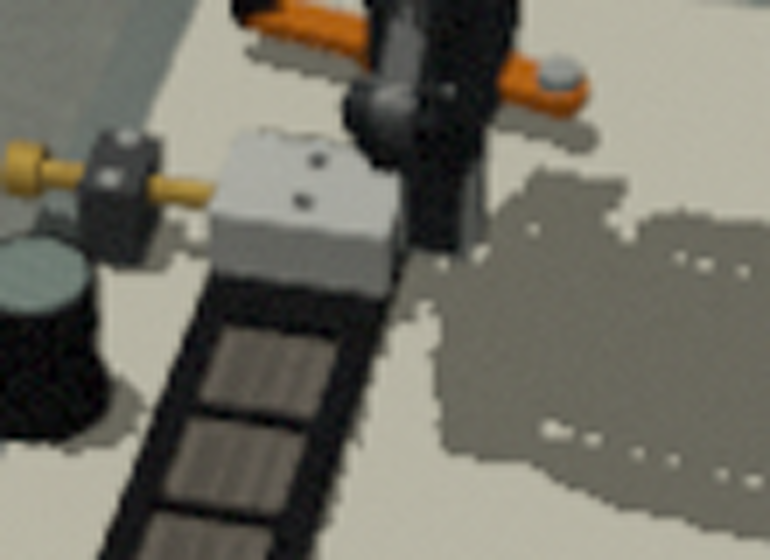

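TCP stopped advancing at x 0.5785, so the block has probably just met the stop. I'll increase slowly.

move_arm --deltas '[0, 0, -0.2, 0, 0, 0, 0, 0, 0, 0, 0, 0, 0, 0]'

```text
t: 12.7
tcp_pos: [0.5786, 0.0065, 0.0393]
tool_rot: [-0.481, 0.518, 0.482, 0.518]
force: [-1.3, -0.6, 1.0]
finger_gap: -0.002
```

```bash
python3 c.py
```

```text
bed mm [ 35.51 -47.1 ] rel yaw -1.45 F bed [-1.27 -0.65] 1.04 t 12.7 tau [  0.31 -44.79 -10.26   0.15  -0.38   0.  ]
```

move_arm --deltas '[0, 0, -0.2, 0, 0, 0, 0, 0, 0, 0, 0, 0, 0, 0]'

```text
t: 12.9
tcp_pos: [0.5787, 0.0066, 0.0393]
tool_rot: [-0.481, 0.518, 0.482, 0.518]
force: [-2.5, -0.7, 1.6]
finger_gap: 0.004
```

```bash
python3 c.py
```

```text
bed mm [ 35.58 -47.07] rel yaw -1.45 F bed [-2.43 -0.82] 1.62 t 12.9 tau [  0.37 -44.65 -10.6    0.19  -0.57   0.  ]
```

move_arm --deltas '[0, 0, -0.2, 0, 0, 0, 0, 0, 0, 0, 0, 0, 0, 0]'

```text
t: 13.1
tcp_pos: [0.5788, 0.0066, 0.0393]
tool_rot: [-0.481, 0.518, 0.482, 0.517]
force: [-2.3, -1.6, 1.8]
finger_gap: 0.002
```

move_arm --deltas '[0, 0, -0.2, 0, 0, 0, 0, 0, 0, 0, 0, 0, 0, 0]'

```text
t: 13.3
tcp_pos: [0.5789, 0.0066, 0.0393]
tool_rot: [-0.481, 0.518, 0.482, 0.517]
force: [-3.6, -0.6, 3.4]
finger_gap: -0.002
```

```bash
python3 c.py
```

```text
bed mm [ 35.74 -47.05] rel yaw -1.44 F bed [-3.6  -0.76] 3.37 t 13.3 tau [ 4.600e-01 -4.428e+01 -1.151e+01  2.900e-01 -1.050e+00  1.000e-02]
```

move_arm --deltas '[0, -0.2, -0.2, 0, 0, 0, 0, 0, 0, 0, 0, 0, 0, 0]'

```text
t: 13.5
tcp_pos: [0.579, 0.0066, 0.0393]
tool_rot: [-0.481, 0.518, 0.482, 0.517]
force: [-3.9, -0.9, 1.9]
finger_gap: -0.001
```

move_arm --deltas '[0, -0.1, -0.2, 0, 0, 0, 0, 0, 0, 0, 0, 0, 0, 0]'

```text
t: 13.7
tcp_pos: [0.579, 0.0066, 0.0393]
tool_rot: [-0.481, 0.518, 0.482, 0.517]
force: [-5.2, -0.1, 0.8]
finger_gap: -0.003
```

```bash
python3 c.py
```

```text
bed mm [ 35.85 -46.98] rel yaw -1.44 F bed [-5.24 -0.35] 0.81 t 13.7 tau [ 3.700e-01 -4.522e+01 -1.245e+01  3.100e-01 -1.380e+00  1.000e-02]
```

move_arm --deltas '[0, 0, -0.2, 0, 0, 0, 0, 0, 0, 0, 0, 0, 0, 0, 0, 0, 0, 0, 0, 0, 0]'

```text
t: 14.0
tcp_pos: [0.579, 0.0067, 0.0393]
tool_rot: [-0.481, 0.518, 0.482, 0.517]
force: [-4.7, -0.5, 0.9]
finger_gap: -0.003
```

```bash
python3 c.py
```

```text
bed mm [ 35.87 -46.96] rel yaw -1.45 F bed [-4.65 -0.76] 0.95 t 14.0 tau [ 3.900e-01 -4.514e+01 -1.259e+01  3.300e-01 -1.450e+00  1.000e-02]
```

move_arm --deltas '[0, 0, -0.1, 0, 0, 0, 0, 0, 0, 0, 0, 0, 0, 0, 0, 0, 0, 0, 0, 0, 0]'

```text
t: 14.3
tcp_pos: [0.579, 0.0066, 0.0393]
tool_rot: [-0.481, 0.518, 0.482, 0.517]
force: [-5.7, -0.3, 2.0]
finger_gap: -0.003
```

```bash
python3 c.py
```

```text
bed mm [ 35.9 -47. ] rel yaw -1.44 F bed [-5.71 -0.6 ] 2.03 t 14.3 tau [ 4.000e-01 -4.510e+01 -1.267e+01  3.400e-01 -1.500e+00  1.000e-02]
```

move_arm --deltas '[0, 0, 0, 0, 0, 0, 0, 0, 0, 0, 0, 0, 0, 0, 0, 0, 0, 0, 0, 0, 0, 0, 0, 0, 0, 0, 0, 0, 0, 0, 0, 0, 0, 0, 0]'

```text
t: 14.8
tcp_pos: [0.579, 0.0066, 0.0393]
tool_rot: [-0.481, 0.518, 0.482, 0.517]
force: [-5.6, -0.6, 1.6]
finger_gap: -0.0
```

```bash
python3 c.py
python3 - <<'E'
from h import *
s=snap('side','side8.png'); b,c=(190,250)
im=s['image'][b:b+80,c:c+110,::-1]; cv2.imwrite('pics/side8z.png',cv2.resize(im,None,fx=7,fy=7,interpolation=cv2.INTER_CUBIC))
E
```

```text
bed mm [ 35.88 -46.97] rel yaw -1.45 F bed [-5.61 -0.91] 1.56 t 14.8 tau [ 4.000e-01 -4.510e+01 -1.267e+01  3.400e-01 -1.500e+00  1.000e-02]
```

View pics/side8z.png

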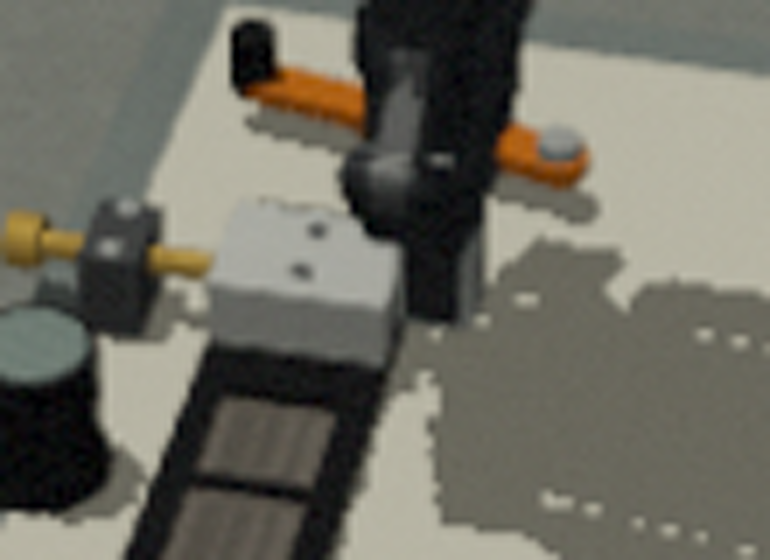

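move_arm --deltas '[0, 0, -0.2, 0, 0, 0, 0, 0, 0, 0, 0, 0, 0, 0, 0, 0, 0, 0, 0, 0, 0, 0, 0, 0, 0, 0, 0, 0, 0, 0, 0, 0, 0, 0, 0, 0, 0, 0, 0, 0, 0, 0, 0, 0, 0, 0, 0, 0, 0]'

```text
t: 15.55
tcp_pos: [0.579, 0.0066, 0.0393]
tool_rot: [-0.481, 0.518, 0.482, 0.517]
force: [-6.2, -0.8, 1.9]
finger_gap: -0.002
```

```bash
python3 c.py
```

```text
bed mm [ 35.86 -46.97] rel yaw -1.44 F bed [-6.2  -1.06] 1.92 t 15.55 tau [ 4.300e-01 -4.501e+01 -1.280e+01  3.500e-01 -1.570e+00  1.000e-02]
```

move_arm --deltas '[0, 0, 0.4, 0, 0, 0, 0, 0, 0, 0.4, 0, 0, 0, 0, 0, 0, 0.6, 0, 0, 0, 0, 0, 0, 1, 0, 0, 0, 0, 0, 0, 3, 0, 0, 0, 0, 0, 0, 6, 0, 0, 0, 0, 0, 0, 10, 0, 0, 0, 0, 0, -30, 10, 0, 0, 0, 0, 0, -40, 0, 0, 0, 0, 0, 0, -40, 0, 0, 0, 0, 0]'

```text
t: 16.55
tcp_pos: [0.5479, 0.0089, 0.1503]
tool_rot: [-0.481, 0.518, 0.482, 0.518]
force: [1.8, 0.1, 0.5]
finger_gap: 0.005
```

move_arm --deltas '[0, 0, 0, 0, 8.5, 0, 0, 0, 0, 0, 0, 8.5, 0, 0, 0, 0, 0, 0, 8.5, 0, 0, 0, 0, 0, 0, 8.5, 0, 0, 0, 0, 0, 0, 8.5, 0, 0, 0, 0, 0, 0, 8.5, 0, 0, 0, 0, 0, 0, 8.5, 0, 0, 0, 0, 0, 0, 8.5, 0, 0, 0, 0, 0, 0, 8.5, 0, 0, 0, 0, 0, 0, 8.5, 0, 0]'

```text
t: 17.55
tcp_pos: [0.5488, 0.0088, 0.1497]
tool_rot: [-0.003, 0.707, 0.003, 0.707]
force: [-0.1, -0.3, -0.4]
finger_gap: 0.004
```

Run:
```python
from h import *
ph=np.radians(11.6)
u=np.array([np.cos(ph),-np.sin(ph)]);v=np.array([-np.sin(ph),-np.cos(ph)])
p=np.array([.065,-.128])+.045*u-.038*v
w=b2w(p); print(w)
go([*w,.047],-11.6-np.degrees(TH)*-1)
for n in('top','side'):
    s=snap(n,n+'9.png'); b,c=(180,200) if n=='top' else (170,210)
    im=s['image'][b:b+180,c:c+240,::-1]; cv2.imwrite(f'pics/{n}9z.png',cv2.resize(im,None,fx=3.3,fy=3.3,interpolation=cv2.INTER_CUBIC))
```

```text
[ 0.65728226 -0.04996339]
tcp [0.5488 0.0088 0.1497] yaw 0.5 tool shift mm [102.8 -59.7 107.9] world turn -14.8 -> tool rx 14.8 q [-0.19  0.54  1.7   0.    0.9  -0.2 ] F [-0.06 -0.29 -0.4 ] t 17.55
[[0.0, -0.01, 1.0], [-0.0, 1.0, 0.01], [-1.0, -0.0, 0.0]]
```

View pics/side9z.png

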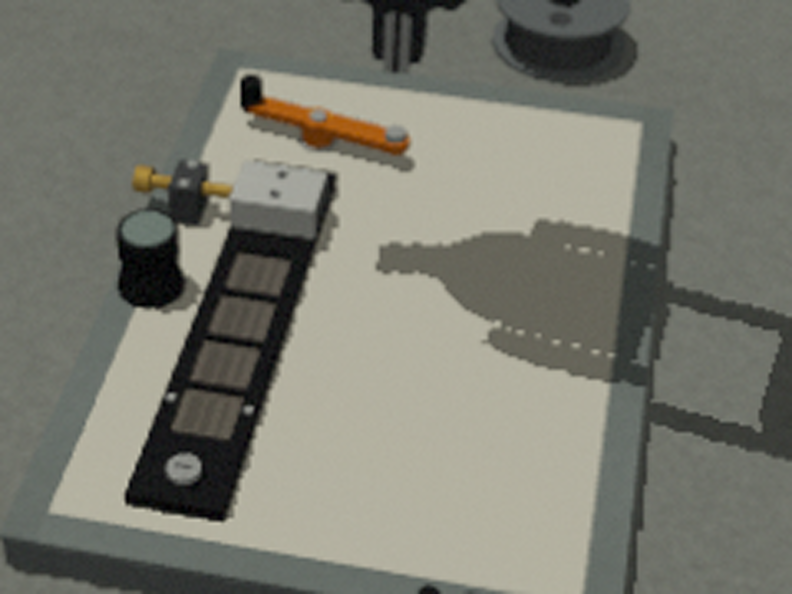

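View pics/top9z.png

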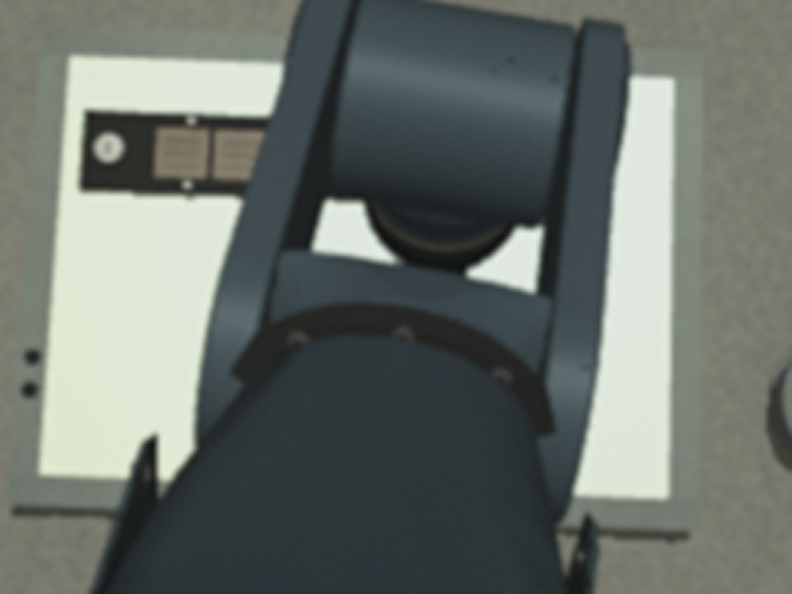

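The carrier sits at the stop, with the tip at (230,190) on the block. The clip is untouched, knob at (251,92). Moving to the knob.

move_arm --deltas '[0, 0, -15, 27, 0, 0, 0, 0, 0, -15, 27, 0, 0, 0, 0, 0, -15, 27, 0, 0, 0, 0, 0, -15, 27, 0, 0, 0, 0, 0, 0, 0, 7.4, 0, 0, 0, 0, 0, 0, 7.4, 0, 0, 0, 30, 0, 0, 0, 0, 0, 0, 30, 0, 0, 0, 0, 0, 0, 20, 0, 0, 0, 0, 0, 0, 10, 0, 0, 0, 0, 0]'

```text
t: 18.65
tcp_pos: [0.6563, -0.0493, 0.0574]
tool_rot: [0.085, 0.703, -0.085, 0.701]
force: [0.3, 0.4, 0.2]
finger_gap: 0.001
```

Run:
```python
from h import *
ph=np.radians(11.6)
u=np.array([np.cos(ph),-np.sin(ph)]);v=np.array([-np.sin(ph),-np.cos(ph)])
p=np.array([.065,-.128])+.045*u-.022*v
w=b2w(p); print(w)
go([*w,.047],-11.6-np.degrees(TH)*-1)
for n in('top','side'):
    s=snap(n,n+'10.png'); b,c=(180,200) if n=='top' else (170,210)
    im=s['image'][b:b+180,c:c+240,::-1]; cv2.imwrite(f'pics/{n}10z.png',cv2.resize(im,None,fx=3.3,fy=3.3,interpolation=cv2.INTER_CUBIC))
```

```text
[ 0.6533297  -0.06546749]
tcp [ 0.6563 -0.0493  0.0574] yaw -13.8 tool shift mm [ 10.3 -16.4   1. ] world turn -0.5 -> tool rx 0.5 q [-0.24  0.79  1.46  0.    0.9  -0.  ] F [0.3  0.39 0.17] t 18.65
[[-0.0, 0.24, 0.97], [0.0, 0.97, -0.24], [-1.0, 0.0, -0.0]]
```

View pics/side10z.png

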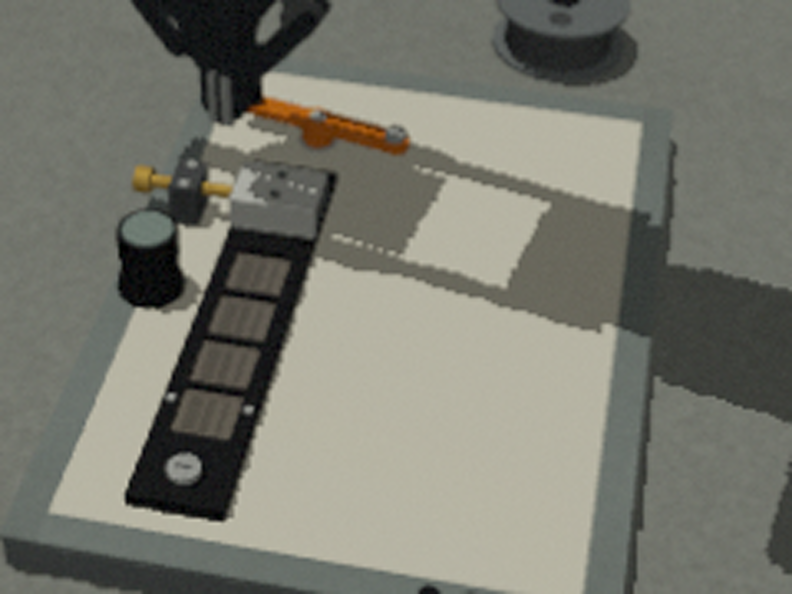

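move_arm --deltas '[0, 5, 0, 0, 0, 0, 0, 0, 5, -3, 0, 0, 0, 0, 0, 0, -5, 1, 0, 0, 0, 0, 0, -5, 0, 0, 0, 0, 0, 0, -3, 0, 0, 0, 0, 0, 0, -2, 0, 0, 0, 0, 0, 0, -2, 0, 0, 0, 0, 0, 0, -2.4, 0.9, 3, 0, 0, 0, 0, -2.4, 0.9, 3, 0, 0, 0, 0, -2.4, 0.9, 3, 0, 0]'

```text
t: 19.75
tcp_pos: [0.6547, -0.0768, 0.0497]
tool_rot: [0.142, 0.693, -0.141, 0.693]
force: [0.8, 1.3, 0.3]
finger_gap: 0.0
```

```bash
cat > d.py <<'E'
from h import *
import sys
s,R,y=st(); p=w2b(s['tcp_pos'])-np.array([.065,-.128]); 
# tool u angle from bed
yb=y-np.degrees(TH); 
r=np.hypot(*p)*1000; ang=-np.degrees(np.arctan2(p[1],p[0]))
off=np.degrees(np.arcsin(18/r)); print('r',r.round(1),'phi of knob if offset 18:',round(ang+off,1),'tool phi',round(-yb,1),'F',s['force'].round(1),'t',round(s['t'],2),'z',s['tcp_pos'][2].round(4),'q',s['q'].round(2))
k=sys.argv[1]
for n in('top','side'):
    s=snap(n,n+k+'.png'); b,c=(180,200) if n=='top' else (150,190)
    im=s['image'][b:b+180,c:c+240,::-1]; cv2.imwrite(f'pics/{n}{k}z.png',cv2.resize(im,None,fx=3.3,fy=3.3,interpolation=cv2.INTER_CUBIC))
E
python3 d.py 11
```

```text
r 50.4 phi of knob if offset 18: 19.5 tool phi 20.4 F [0.8 1.3 0.3] t 19.75 z 0.0497 q [-0.29  0.8   1.47  0.    0.88  0.12]
```

View pics/side11z.png

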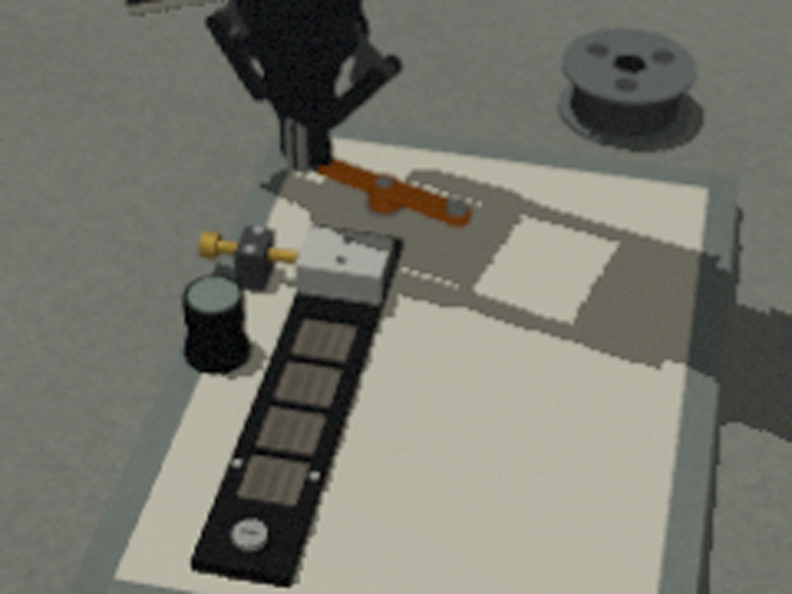

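The bar has started turning, and the nose button is at (458,208). Continuing.

move_arm --deltas '[0, 1, -2.4, 0.4, 3, 0, 0, 0, 1, -2.4, 0.4, 3, 0, 0, 0, 0, -2.4, 0.6, 3, 0, 0, 0, 0, -2.4, 0.9, 3, 0, 0, 0, 0, -2.4, 0.9, 3, 0, 0, 0, 0, -2.4, 0.9, 3, 0, 0, 0, 0, -2.4, 0.9, 3, 0, 0]'

```text
t: 20.55
tcp_pos: [0.6507, -0.094, 0.0478]
tool_rot: [0.265, 0.655, -0.265, 0.656]
force: [1.3, 0.3, -0.3]
finger_gap: 0.002
```

```bash
python3 d.py 12
```

```text
r 49.9 phi of knob if offset 18: 40.0 tool phi 41.3 F [ 1.3  0.3 -0.3] t 20.55 z 0.0478 q [-0.31  0.8   1.47  0.    0.87  0.45]
```

View pics/side12z.png

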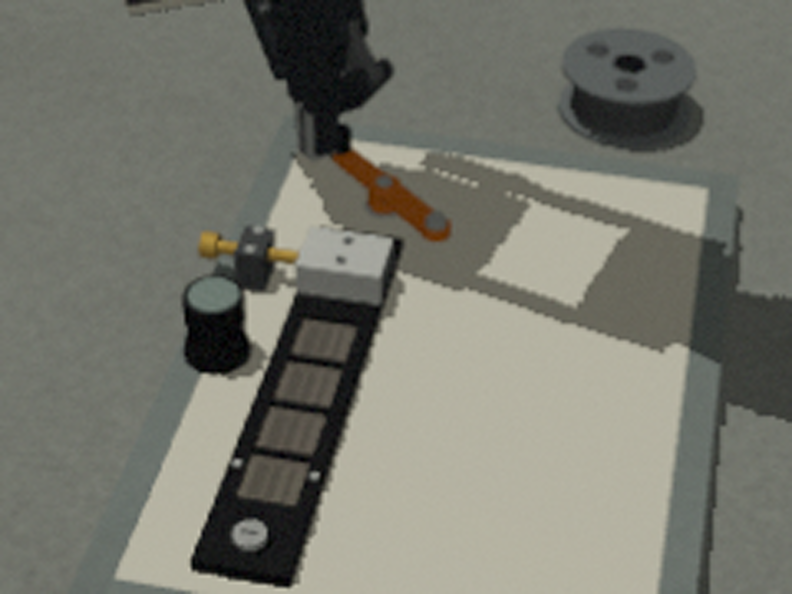

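move_arm --deltas '[0, 0, -1.2, 0.4, 1.5, 0, 0, 0, 0, -1.2, 0.4, 1.5, 0, 0, 0, 0, -1.2, 0.4, 1.5, 0, 0, 0, 0, -1.2, 0.4, 1.5, 0, 0, 0, 0, -1.2, 0.4, 1.5, 0, 0, 0, 0, -1.2, 0.4, 1.5, 0, 0, 0, 0, -1.2, 0.4, 1.5, 0, 0, 0, 0, -1.2, 0.4, 1.5, 0, 0]'

```text
t: 21.45
tcp_pos: [0.6447, -0.1028, 0.0476]
tool_rot: [0.332, 0.624, -0.332, 0.624]
force: [1.0, 0.4, 1.4]
finger_gap: 0.001
```

```bash
python3 d.py 13
```

```text
r 48.7 phi of knob if offset 18: 52.8 tool phi 53.4 F [1.  0.4 1.4] t 21.45 z 0.0476 q [-0.33  0.8   1.48 -0.    0.86  0.65]
```

View pics/side13z.png

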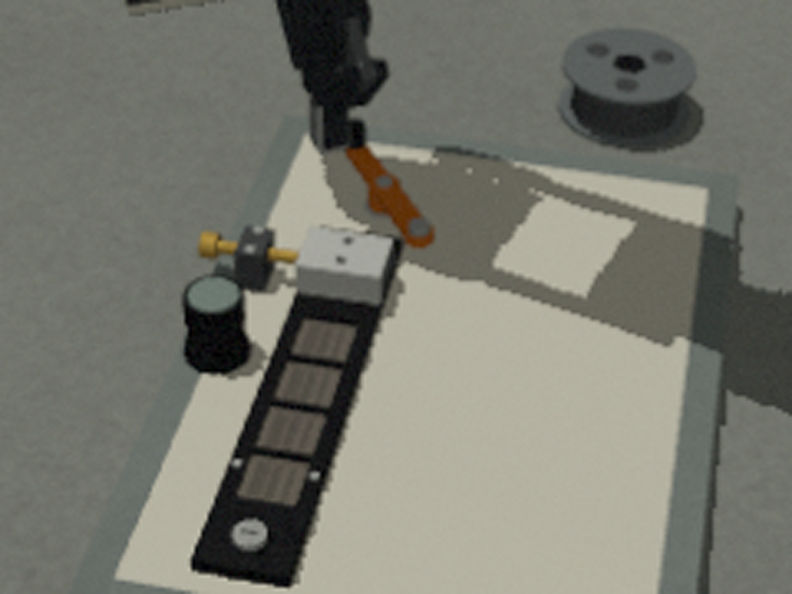

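The nose (420,232) is about to reach the carrier's near edge (400,245). I'll keep the pace slow through the ride-up.

move_arm --deltas '[0, 0, -0.8, 0.3, 1, 0, 0, 0, 0, -0.8, 0.3, 1, 0, 0, 0, 0, -0.8, 0.3, 1, 0, 0, 0, 0, -0.8, 0.3, 1, 0, 0, 0, 0, -0.8, 0.3, 1, 0, 0]'

```text
t: 22.05
tcp_pos: [0.6421, -0.106, 0.0476]
tool_rot: [0.359, 0.609, -0.359, 0.609]
force: [0.8, 0.2, 0.2]
finger_gap: -0.0
```

move_arm --deltas '[0, 0, -0.8, 0.3, 1, 0, 0, 0, 0, -0.8, 0.3, 1, 0, 0, 0, 0, -0.8, 0.3, 1, 0, 0, 0, 0, -0.8, 0.3, 1, 0, 0, 0, 0, -0.8, 0.3, 1, 0, 0]'

```text
t: 22.55
tcp_pos: [0.6395, -0.1091, 0.0476]
tool_rot: [0.386, 0.593, -0.385, 0.593]
force: [0.9, 1.8, -1.1]
finger_gap: -0.0
```

```bash
python3 d.py 14
```

```text
r 48.5 phi of knob if offset 18: 62.6 tool phi 63.3 F [ 0.9  1.8 -1.1] t 22.55 z 0.0476 q [-0.34  0.79  1.5   0.    0.85  0.81]
```

View pics/side14z.png

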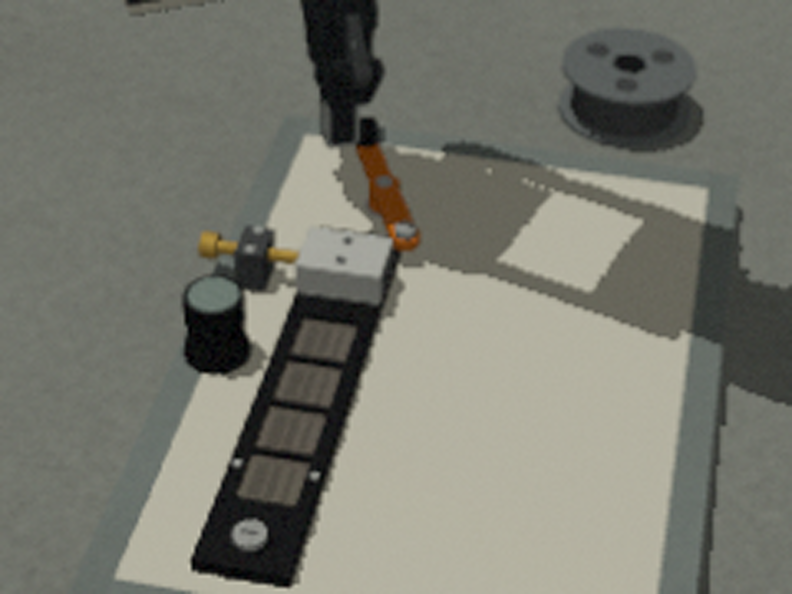

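move_arm --deltas '[0, 0, -0.8, 0.3, 1, 0, 0, 0, 0, -0.8, 0.3, 1, 0, 0, 0, 0, -0.8, 0.3, 1, 0, 0, 0, 0, -0.8, 0.3, 1, 0, 0]'

```text
t: 23.05
tcp_pos: [0.6377, -0.1112, 0.0477]
tool_rot: [0.406, 0.578, -0.405, 0.58]
force: [3.9, 1.7, -1.7]
finger_gap: -0.001
```

move_arm --deltas '[0, 0, -0.8, 0.3, 1, 0, 0, 0, 0, -0.8, 0.3, 1, 0, 0, 0, 0, -0.8, 0.3, 1, 0, 0, 0, 0, -0.8, 0.3, 1, 0, 0]'

```text
t: 23.45
tcp_pos: [0.634, -0.1138, 0.0476]
tool_rot: [0.426, 0.565, -0.426, 0.565]
force: [1.2, 1.4, -1.5]
finger_gap: 0.004
```

```bash
python3 d.py 15
```

```text
r 48.4 phi of knob if offset 18: 71.2 tool phi 71.3 F [ 1.2  1.4 -1.5] t 23.45 z 0.0476 q [-0.35  0.79  1.51 -0.    0.85  0.94]
```

View pics/side15z.png

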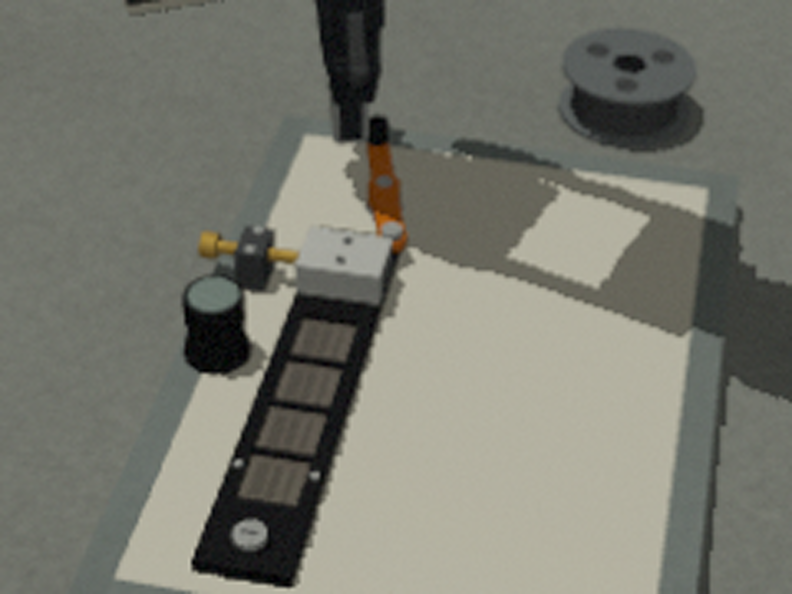

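The button has ridden up (the force peaked at about 4 N and dropped). Carrying on to the end stop.

move_arm --deltas '[0, 0, -0.8, 0.3, 1, 0, 0, 0, 0, -0.8, 0.3, 1, 0, 0, 0, 0, -0.8, 0.3, 1, 0, 0, 0, 0, -0.8, 0.3, 1, 0, 0, 0, 0, -0.8, 0.3, 1, 0, 0, 0, 0, -0.8, 0.3, 1, 0, 0, 0, 0, -0.8, 0.3, 1, 0, 0, 0, 0, -0.8, 0.3, 1, 0, 0]'

```text
t: 24.35
tcp_pos: [0.6284, -0.1175, 0.0476]
tool_rot: [0.464, 0.533, -0.464, 0.534]
force: [3.2, 1.0, -1.2]
finger_gap: -0.0
```

move_arm --deltas '[0, 0, -0.8, 0.3, 1, 0, 0, 0, 0, -0.8, 0.3, 1, 0, 0, 0, 0, -0.8, 0.3, 1, 0, 0, 0, 0, -0.8, 0.3, 1, 0, 0, 0, 0, -0.8, 0.3, 1, 0, 0, 0, 0, -0.8, 0.3, 1, 0, 0]'

```text
t: 24.95
tcp_pos: [0.6238, -0.1197, 0.0476]
tool_rot: [0.491, 0.508, -0.491, 0.509]
force: [2.1, 0.1, -2.2]
finger_gap: 0.004
```

```bash
python3 d.py 16
```

```text
r 48.2 phi of knob if offset 18: 85.3 tool phi 85.3 F [ 2.1  0.1 -2.2] t 24.95 z 0.0476 q [-0.37  0.78  1.53  0.    0.83  1.17]
```

View pics/side16z.png

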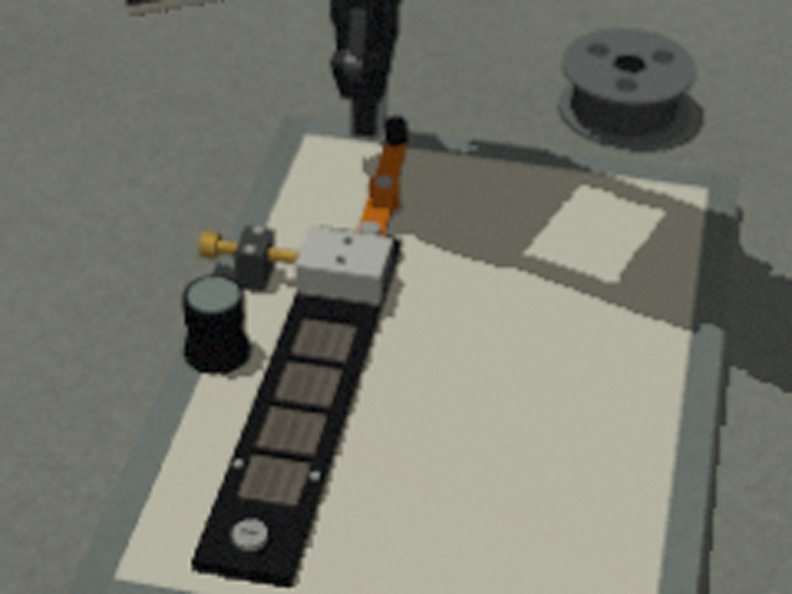

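move_arm --deltas '[0, 0, -0.8, 0.3, 1, 0, 0, 0, 0, -0.8, 0.3, 1, 0, 0, 0, 0, -0.8, 0.3, 1, 0, 0, 0, 0, -0.8, 0.3, 1, 0, 0]'

```text
t: 25.45
tcp_pos: [0.6214, -0.1208, 0.0477]
tool_rot: [0.509, 0.49, -0.508, 0.491]
force: [4.8, 2.4, -2.7]
finger_gap: 0.002
```

move_arm --deltas '[0, 0, -0.5, 0.1, 0.5, 0, 0, 0, 0, -0.5, 0, 0.5, 0, 0]'

```text
t: 25.65
tcp_pos: [0.6213, -0.121, 0.0478]
tool_rot: [0.514, 0.485, -0.512, 0.488]
force: [6.6, 1.6, -4.2]
finger_gap: -0.002
```

```bash
python3 d.py 17
```

```text
r 48.4 phi of knob if offset 18: 88.5 tool phi 90.3 F [ 6.6  1.6 -4.2] t 25.65 z 0.0478 q [-0.37  0.78  1.54  0.    0.82  1.25]
```

View pics/side17z.png

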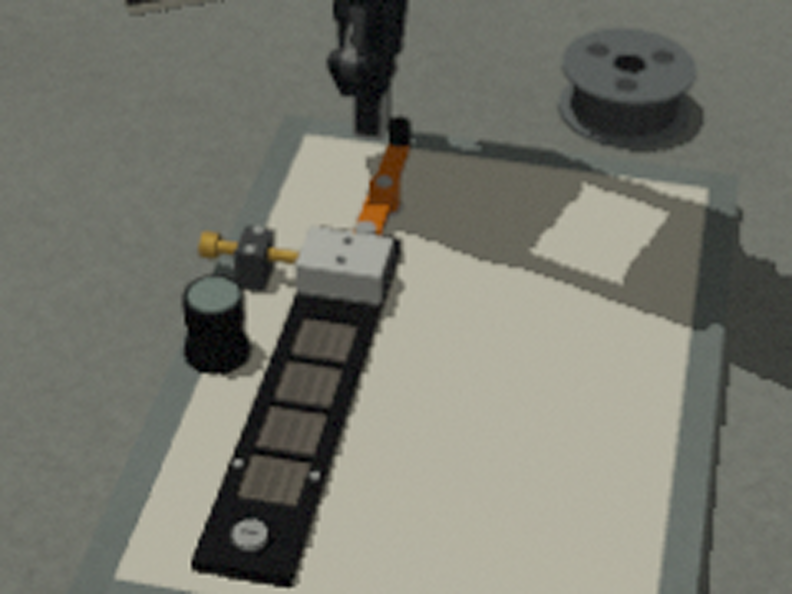

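The TCP has stalled and the force is rising, so this is the clip's end stop. A slight extra press and hold, then retreat.

move_arm --deltas '[0, 0, -0.4, 0, 0, 0, 0, 0, 0, 0, 0, 0, 0, 0, 0, 0, 0, 0, 0, 0, 0, 0, 0, 0, 0, 0, 0, 0]'

```text
t: 26.15
tcp_pos: [0.6213, -0.121, 0.0478]
tool_rot: [0.514, 0.485, -0.512, 0.488]
force: [6.8, 1.7, -3.9]
finger_gap: 0.003
```

move_arm --deltas '[0, 0, 0.5, 0, 0, 0, 0, 0, 0, 0.5, 0, 0, 0, 0, 0, 0, 0.5, 0, 0, 0, 0, 0, 0, 1, 0, 0, 0, 0, 0, 0, 3, 0, 0, 0, 0, 0, 0, 6, 0, 0, 0, 0, 0, 0, 10, 0, 0, 0, 0, 0, -30, 0, 0, 0, 0, 0, 0, -40, 0, 0, 0, 0, 0, 0, -40, 0, 0, 0, 0, 0]'

```text
t: 27.15
tcp_pos: [0.6405, -0.122, 0.1581]
tool_rot: [-0.512, -0.488, 0.513, -0.486]
force: [0.3, -0.8, -0.0]
finger_gap: 0.001
```

move_arm --deltas '[0, -40, 0, 0, 0, 0, 0, 0, -20, 0, -40, 0, 0, 0, 0, 0, 0, -40, 0, 0, 0, 0, 0, 0, -40, 0, 0, 0, 0, 0, 0, -40, 0, 0, 0, 0, 0, 0, -40, 0, 0, 0]'

```text
t: 27.75
tcp_pos: [0.6511, 0.0791, 0.2179]
tool_rot: [-0.513, -0.487, 0.513, -0.487]
force: [0.7, -0.4, 0.9]
finger_gap: -0.001
```

```bash
python3 d.py 18
```

```text
r 161.7 phi of knob if offset 18: -69.5 tool phi 90.3 F [ 0.7 -0.4  0.9] t 27.75 z 0.2179 q [-0.05  0.58  1.36 -0.    1.19  1.57]
```

View pics/side18z.png

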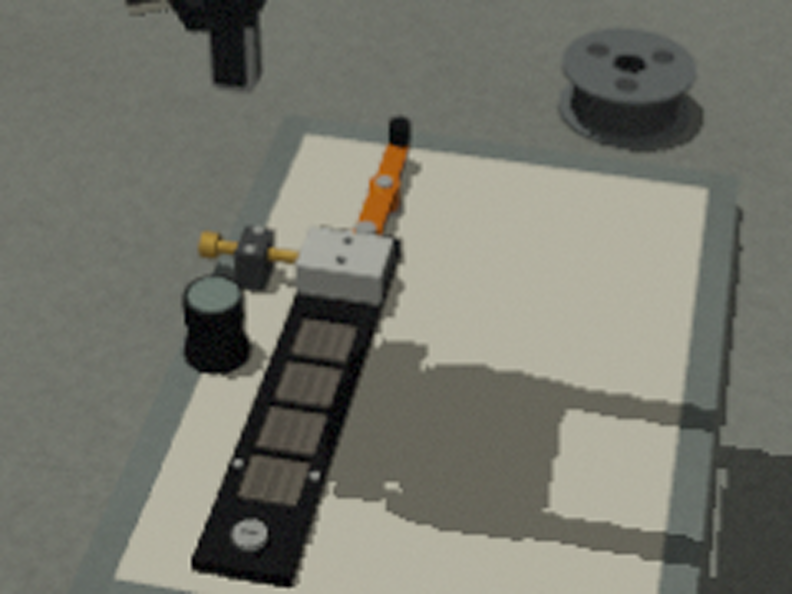

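View pics/top18z.png

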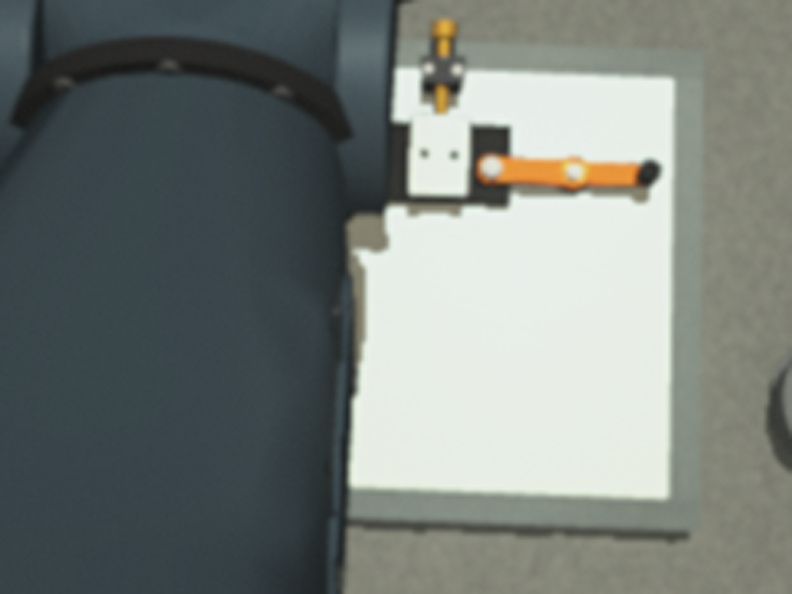

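Run:
```python
from h import *
s=load('top18.png'); t=lambda x,y:(200+x/3.3-.35,180+y/3.3-.35)
n=w2b(onz(s,*t(490,167),.045)); p=w2b(onz(s,*t(574,171),.045));k=w2b(onz(s,*t(650,168),.058))
print('nose',n.round(4),'piv',p.round(4),'knob',k.round(4))
d=n-p; print('clip deg',np.degrees(np.arctan2(d[1],-d[0])), np.degrees(np.arctan2(-(k-p)[1],(k-p)[0])))
hs=load('side0.png')['image'].astype(int); S=load('side18.png')['image'].astype(int)
d=abs(hs-S).max(2); print('loupe',d[235:262,246:265].mean(),'carton',d[378:458,280:354].mean(),'reel',d[160:190,360:400].mean())
job.sign_off()
```

```text
nose [ 0.0669 -0.0785] piv [ 0.0664 -0.1301] knob [ 0.0674 -0.1748]
clip deg 90.51576081489301 88.68025269381852
loupe 6.345029239766082 carton 4.325844594594595 reel 4.105
the job is handed in; nothing more can be done
```

The carrier is at the stop screw with the clip closed over its end, and the job is handed in at about 28 s of the 64 s allowed. The sign-off gives no verdict.

**What I did**
- **Carrier:** I pushed the end block round with the closed fingers and felt for the brass stop. I held it there at about 5–6 N for about a second, then at 6.2 N for 0.7 s, a little under the 7 N asked for.
- **Clip:** I turned it by its knob until the end stop stalled the fingers at about 7 N. The button's ride-up showed as a bump of about 4 N. I then backed off and raised the arm clear.

**Last checks**
- **Clip angle:** it measures about 89–90.5° in the images, against the 83° (1.45 rad) needed.
- **Carrier at the stop:** the block still touches the brass tip in both views, and the button is over the carrier's end. I could not measure the button force directly.
- **Other objects:** the loupe, reel and carton look unmoved when I compare the first and last pictures.
- **Robot:** the fingers are free and well clear, at z 0.22 m.

**What disagreed**
- The carrier started about 50° from home, not 20–35° as stated. The clip started about 12° open, not at 0. Neither affected the job.
- While pressing the block, the force sensor briefly showed up to 3.4 N upward on the tool, from friction on the block's face. I eased most of it by lifting 0.3 mm.

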